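# Gauge a pack of two spacers in the sprung pack gauge

### The job

Check the length of the spacer pack: draw the gauge's sprung jaw out by its D handle to the middle of the three catch teeth (the double line on the draw bar) and leave it hanging there, then set the short and the long spacer upright in the trough, one behind the other with their holes running along the trough, in either order. Then lift the bar off its catch and ease the jaw in gently, without letting it snap, until it clamps both spacers flat against the anvil, and let go.

Things in the scene. Friction and masses are not known exactly. Their poses are not given: they have to be found in the camera images.
- gauge: Spacer-pack gauge, fixed: dark steel base 255 x 90 x 12 mm. Origin: underside, on the centre line; +x runs along it from D handle to fixed anvil, z up. Trough floor 12 mm above the bench, between two rails: gap 36 mm at the floor, bevelled out to 44 mm at their tops, 20 mm above the bench. Stand (cheeks 56 mm high, gauge x -115 to -85 mm) carries the catch pin at x = -100 mm, under the draw bar.
- anvil_face (a point): Foot of the anvil's face, on the centre line at the trough floor (gauge x = +105 mm, 12 mm above the bench). The anvil is 26 mm wide, its top 50 mm above the bench. Axes as the gauge's.
- jaw_face (a point): Foot of the jaw's face, on the centre line at the trough floor; the trough lies between this and the anvil face. Face 26 mm wide, top 50 mm above the bench; a cross plate 72 mm wide, as high, begins 14 mm behind the face.
- handle (a point): Centre of the grip of the D handle at the end of the draw bar: round bar, 12 mm diameter, level across the gauge (along its y), 42 mm above the bench; the stirrup's 7 mm wires leave 53 mm free along it and 32 mm between it and the bar's end. It moves with the jaw, along the gauge's -x as the jaw opens. Axes turn with the bar.
- jaw (a joint): Opening between jaw and anvil faces, m: 0 shut (start) to 0.088. A spring shuts it, 4.5 N at 0, 9.9 N at 0.060. Three catch teeth under the draw bar hold it at 0.036, 0.060 (middle, double line), 0.084. Pulled, the bar rides over a tooth's slope and drops behind it by its weight; drawn 2 to 4 mm past a tooth and eased back, it hangs on that tooth.
- draw_bar (a joint): Lift angle of the draw bar, rad, about its pivot behind the jaw (244 mm from the grip): 0 lying level on the catch pin between teeth, about 0.035 on the crest of a tooth, up to 0.35. Lifting the D handle 10 to 15 mm frees the bar from the teeth both ways.
- short_spacer: Machined steel spacer block, 24 mm long (x) x 30 mm wide (y) x 34 mm high (z), one 14 mm hole through it along x. Origin at the centre of its underside.
- long_spacer: Machined steel spacer block, 28 mm long (x) x 30 mm wide (y) x 34 mm high (z), two 8 mm holes through it along x, one above the other. Origin at the centre of its underside.
Not all that is in view belongs to the job. Leave any blue or orange look-alike of the short_spacer alone. What is shaped like the long_spacer but turquoise is not meant.

How it is judged:
By the outcome, as a careful person would: the job done as asked, in the order asked, and still so for the second after the job is handed in, with the robot touching nothing.
It also fails if it takes over 72 s, if anything falls off the work surface, if the arm or the gripper's body presses on something with over 40 N, if the wrist force passes 120 N, or if a joint passes its speed limit or range.

### The arm

A 6-joint arm with a two-finger parallel gripper is mounted at the origin on a cart in front of the work surface, level with it; the furniture and walls round the work are solid. World frame = base frame: x ahead of the robot, y to its left, z up, the work surface at z = 0. Lengths are in m, angles in rad, forces in N, time in s.
With the tool pointing down it reaches from about 0.25 to 0.725 m from the base axis. Payload 4 kg.
Tool frame: the origin (TCP) lies between the finger pads; the fingertips stand arm.nose_length ahead of it and the grasp point (between the pads) lies 3 mm ahead of it (arm.nose_length is the distance from the TCP to the fingertips, in m); z points along the fingers, y is the line along which they close (so a half turn about z gives the same grasp; the last joint's range is limited). The gripper opens to 85 mm and grips with 20 to 120 N. Pads are 22 mm wide; open, the fingers measure 114 mm over their backs; the gripper's body (76 mm by 85 mm) begins 54 mm behind the grasp point. The pads swing forward as they close: fully open they stand 13 mm farther back than shut.
Start: joints at [1.218, 0.241, 0.005, 1.335, 0, 1.571], TCP at [0.173, 0.469, 0.253] pointing down, gripper open.
Joint ranges: [-2.72, 2.72], [-1.05, 1.87], [-1.09, 1.28], [-1.99, 2.15], [-1.42, 1.44], [-3.14, 3.14]. Speed limits (rad/s): [2.79, 2.79, 3.14, 3.14, 3.14, 3.14].

### API

Orientations are given as a unit quaternion [w, x, y, z].
In Python, from rig import arm, optics, job gives the robot as it stands. The module is installed in compiled form; this text tells all that it offers.
- The arm moves only by the tool send_rows, never from a script. Its argument "deltas" is a list of rows, each an object of numbers: "x", "y", "z": the shift along the tool's x, y, z in mm; "ax", "ay", "az": the turn, a rotation vector about the tool's x, y, z in rad. In form: [{"x": .., "y": .., "z": .., "ax": .., "ay": .., "az": ..}, ...]. A call has 1 to 12 rows; each row shifts and turns the commanded pose from where the row before left it, along the tool's axes as they then stand; what a row does not reach is not made up. A row lasts 1/8 s, in which the tool goes at most 62.5 mm and 10.7 degrees, less where a joint would pass 70% of its speed; a pose out of reach is approached as far as the arm can. A call with a gripper value outside its range is refused whole. "hand" is the finger opening in mm, from 0 to 85.4, set as the call begins (left out, the last holds). The fingers move at their own pace and stop on an object; "force" is the grip in N (left out, the last holds). Time passes only in rows, so rows that do not move let the fingers close. It gives the time, the measured TCP pose, the force, the opening and the grip force at its end, in the units of the state.
- arm.get_state(): the state, without advancing time (a new reading comes with each control period).
- optics.get_image(name): name is "scene" or "top" or "wrist"; returns a dict with "img" (480x640x3 uint8, red, green, blue), "intrinsics" (3x3 intrinsics, pixels), "rvec" (rotation vector, rad) and "tvec" (3), from world to camera coordinates, as OpenCV has them; the wrist camera has in their place "tool_from_camera" (4x4, takes a point from camera to tool coordinates, whose origin is the TCP and whose axes are the flange's). Camera axes: x right, y down, z forward; pixel columns grow to the right and rows downward; lengths in m; the calibration is good to about 2 mm. A picture is of the moment at which its call begins: read the wrist's pose just before it. There is no depth.
- job.hand_in(): hands the job in; it is judged then, once.
The state is a dict: "time": time; "joints": joint angles; "qd": joint speeds; "joint_efforts": joint torques, N m; "ee_pos": TCP position; "tcp_rot": TCP orientation; "ft_force": force on the tool from outside, world axes, zero at the start; "ft_torque": the same for the moment, N m; "width": opening from 0.0 (shut) to 1.0 (fully open); "grip_force": force on a finger pad.
Only numpy, scipy, OpenCV 4.12 (cv2) and the standard library are available. Lean on these libraries where they do the work, as an engineer would, in place of code of your own. Each camera call takes 0.05 s, during which the arm holds its last target. There are 200 camera calls.

## Working session

There is one attempt and no reset: what is moved stays moved. The work goes in short steps, Python scripts to look and compute and a tool call to move; the robot and the scene stay as the last step left them, time stands still between calls to the robot, and variables do not carry over. Pictures are saved under pics/ and viewed, at most 10 in all, crops included, and the job is handed in when it is done.

Besides the shell and the picture viewer there is one more tool, called as a command line: name --argument value ..., lists and objects as JSON in quotes. send_rows: Moves the arm, as the interface text tells. Its arguments: {"type":"object","properties":{"deltas":{"type":"array"},"hand":{"type":"number"},"force":{"type":"number"}},"required":["deltas"]}

```bash
mkdir -p pics
cat > h.py <<'E'
import numpy as np, cv2, pickle
from rig import arm, optics, job
from scipy.spatial.transform import Rotation as R
def snap(name,fn):
    s=arm.get_state(); d=optics.get_image(name); d['s']=s
    cv2.imwrite(f'pics/{fn}.png',d['img'][:,:,::-1]); pickle.dump(d,open(f'pics/{fn}.pkl','wb')); return d
def cam(fn):
    d=pickle.load(open(f'pics/{fn}.pkl','rb')); K=np.array(d['intrinsics'])
    if 'rvec' in d:
        r=cv2.Rodrigues(np.array(d['rvec'],float))[0]; t=np.array(d['tvec'],float).ravel()
    else:
        s=d['s']; q=s['tcp_rot']; T=np.eye(4); T[:3,:3]=R.from_quat([q[1],q[2],q[3],q[0]]).as_matrix(); T[:3,3]=s['ee_pos']
        M=np.linalg.inv(T@np.array(d['tool_from_camera'])); r=M[:3,:3]; t=M[:3,3]
    return K,r,t
def tri(obs):
    A=[];b=[]
    for fn,(u,v) in obs:
        K,r,t=cam(fn); P=K@np.c_[r,t]
        for row,c in ((0,u),(1,v)):
            e=P[row]-c*P[2]; e=e/np.linalg.norm(e[:3]); A.append(e[:3]); b.append(-e[3])
    x,res,_,_=np.linalg.lstsq(np.array(A),np.array(b),rcond=None); return x, np.sqrt(res)
def onz(fn,uv,z):
    K,r,t=cam(fn); d=r.T@np.linalg.inv(K)@np.array([uv[0],uv[1],1.]); c=-r.T@t
    return c+d*(z-c[2])/d[2]
def proj(fn,p):
    K,r,t=cam(fn); q=K@(r@np.array(p)+t); return q[:2]/q[2]
E
python3 - <<'E'
from h import *
for n in ('scene','top','wrist'): snap(n,n+'0')
s=arm.get_state(); print(s); print(arm.nose_length)
for n in ('scene0','top0'):
    K,r,t=cam(n); print(n,-r.T@t,K[0,0])
d=pickle.load(open('pics/wrist0.pkl','rb'));print(d['tool_from_camera'])
E
```

```text
{'time': 0.15, 'joints': array([1.21800113e+00, 2.41265871e-01, 4.02592917e-03, 1.33522145e+00,
       3.20783559e-05, 1.57077560e+00]), 'qd': array([-5.22647119e-05, -2.97742018e-03,  3.07483582e-03, -1.07160528e-03,
       -1.14562922e-04, -2.66105892e-04]), 'joint_efforts': array([-3.88293411e-04, -3.72634220e+01,  2.52638555e+01,  1.23634905e-02,
       -1.79464473e-05, -3.63124954e-06]), 'ee_pos': array([0.17259528, 0.46878109, 0.25260153]), 'tcp_rot': array([-1.61895189e-04,  1.75473969e-01,  9.84483719e-01, -8.16797888e-04]), 'ft_force': array([-0.06769025,  0.64688084, -0.90876651]), 'ft_torque': array([ 0.00617603, -0.03734729,  0.02105807]), 'grip_force': 0.0, 'width': 1.0011052417784245}
0.022
scene0 [-0.03586737 -0.74333643  0.39499923] 435.93483572111825
top0 [ 0.34408904 -0.13944938  0.91845324] 521.4450493289913
[[ 7.57022058e-04 -9.53341382e-01 -3.01893419e-01  7.78730776e-02]
 [ 9.99999692e-01  6.58876185e-04  4.26931773e-04  4.58107162e-04]
 [-2.08101343e-04 -3.01893649e-01  9.53341587e-01 -1.20867999e-01]
 [ 0.00000000e+00  0.00000000e+00  0.00000000e+00  1.00000000e+00]]
```

View pics/scene0.png

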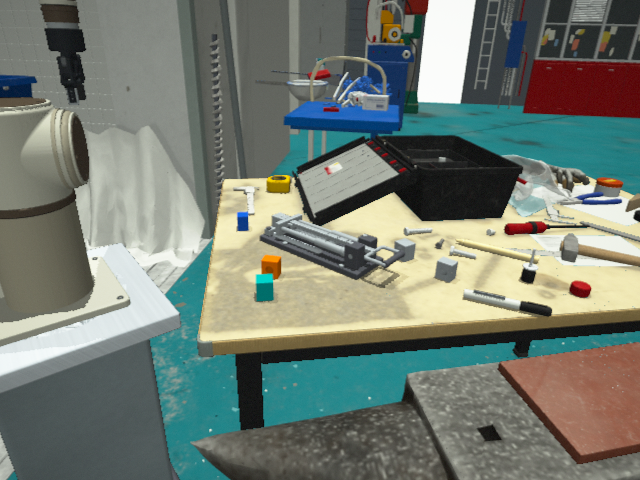

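View pics/top0.png

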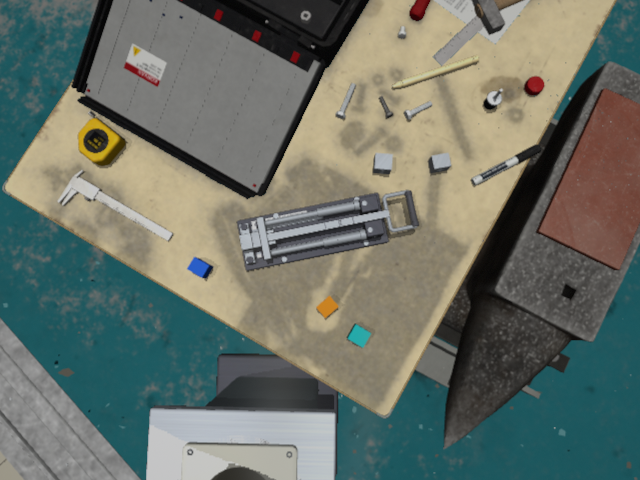

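The scene view shows the gauge (handle at about (370,262)) and two grey blocks, at (404,248) and (446,268). In the top view the handle is at (408,211), the anvil at about (247,237), and the grey blocks at (383,163) and (440,162). The look-alikes are blue (200,268), orange (327,307) and turquoise (359,335). Only the two grey blocks fit as spacers, so I'll check which is which in an enlarged crop.

Run:
```python
from h import *
a=cv2.imread('pics/top0.png')[145:275,232:462]; b=cv2.imread('pics/scene0.png')[205:290,255:465]
a=cv2.resize(a,None,fx=3.4,fy=3.4,interpolation=2)[:,:780]; 
cv2.imwrite('pics/ca.png',a)
b=cv2.resize(b,None,fx=3.8,fy=3.8,interpolation=2)
cv2.imwrite('pics/cb.png',b)
```

```text
(no output)
```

View pics/ca.png

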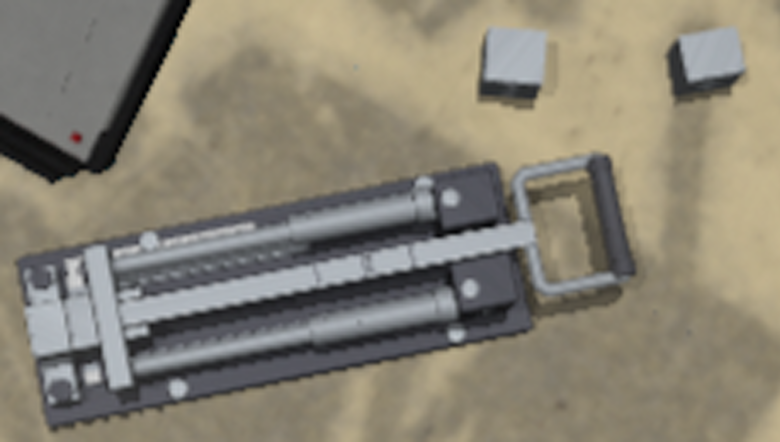

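View pics/cb.png

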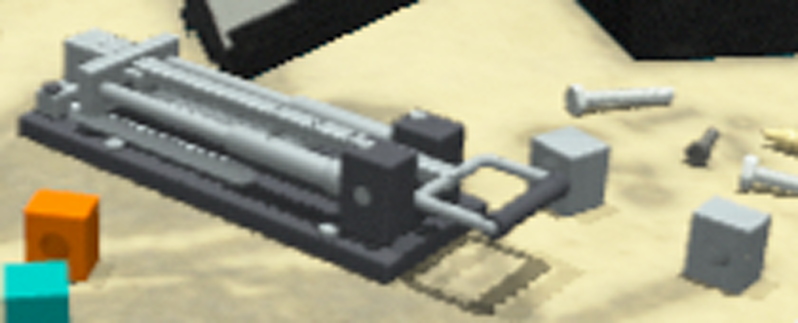

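Crop reading, in the full top image: the handle bar runs from (408.5,191.5) to (415.8,225), block A's top is centred near (383.5,162) and block B's near (441.6,161.5). B shows one big hole on its face in the scene view. A shows none there. Next I triangulate.

Run:
```python
from h import *
T=lambda u,v:('top0',(232+u/3.4,145+v/3.4)); S=lambda u,v:('scene0',(255+u/3.8,205+v/3.8))
P={}
for n,a,b in [('handle far',(600,158),(562,183)),('handle near',(625,272),(490,226)),
 ('crossplate +x end',(95,247),(170,40)),('crossplate -x end',(121,386),(86,73)),
 ('A nearleft top',(483,82),(533,142)),('A right near top',(543,88),(570,155)),('A far right',(547,30),(606,140)),('A far left',(488,28),(569,130)),
 ('B left near',(690,85),(693,207)),('B right near',(745,72),(742,226)),('B far right',(738,28),(769,210)),('B far left',(678,40),(717,197))]:
    x,r=tri([T(*a),S(*b)]); P[n]=x; print(n,x.round(4),r.round(4))
for n,uv in [('anvil end mid',(27,331)),('base far-left',(17,262)),('base near-left',(52,425)),('base far right',(497,162)),('base near right',(533,328))]:
    print(n,onz('top0',T(*uv)[1],.05 if 'anvil' in n else .012).round(4))
```

```text
handle far [ 0.5264 -0.2778  0.043 ] [0.0009]
handle near [ 0.4678 -0.2892  0.0429] [0.0012]
crossplate +x end [ 0.4755 -0.0257  0.0463] [0.0001]
crossplate -x end [ 0.4072 -0.0417  0.0476] [0.0014]
A nearleft top [ 0.5678 -0.2204  0.0314] [0.0019]
A right near top [ 0.5634 -0.25    0.0368] [0.0012]
A far right [ 0.5922 -0.2507  0.038 ] [0.001]
A far left [ 0.5952 -0.222   0.0319] [0.0005]
B left near [ 0.5663 -0.3245  0.0376] [0.0017]
B right near [ 0.5721 -0.3509  0.0375] [0.0012]
B far right [ 0.5955 -0.3481  0.0375] [0.0002]
B far left [ 0.591  -0.3197  0.0335] [0.0022]
anvil end mid [0.4325 0.0059 0.05  ]
base far-left [0.4721 0.0188 0.012 ]
base near-left [ 0.3883 -0.0024  0.012 ]
base far right [ 0.5293 -0.2288  0.012 ]
base near right [ 0.4429 -0.2479  0.012 ]
```

```bash
cat >> h.py <<'E'
def plan(target,head=None,first='move'):
    """mm in tool axes before and after the turn; az; residual tilt"""
    s=arm.get_state(); q=s['tcp_rot']; r=R.from_quat([q[1],q[2],q[3],q[0]]).as_matrix()
    d=(np.array(target)-s['ee_pos'])*1e3; print('t',round(s['time'],2),'pos',s['ee_pos'].round(4),'y head',round(np.degrees(np.arctan2(r[1,1],r[0,1])),2),'zaxis',r[:,2].round(4))
    print('move in present axes mm',(r.T@d).round(1))
    if head is not None:
        h=np.radians(head); y=np.array([np.cos(h),np.sin(h),0]); z=np.array([0,0,-1.]); G=np.c_[np.cross(y,z),y,z]
        print('turn rotvec tool',R.from_matrix(r.T@G).as_rotvec().round(4),' move after turn mm',(G.T@d).round(1))
E
python3 -c "
from h import *
plan([.497,-.2835,.20],102.7)"
```

```text
t 0.15 pos [0.1726 0.4688 0.2526] y head 69.79 zaxis [-6.0e-04 -1.6e-03 -1.0e+00]
move in present axes mm [-564.3 -593.8   53.6]
turn rotvec tool [-1.600e-03 -5.000e-04 -5.744e-01]  move after turn mm [-151.1 -805.2   52.6]
```

send_rows --deltas '[{"az":-0.1436},{"az":-0.1436},{"az":-0.1436},{"az":-0.1436},{"x":-8,"y":-45,"z":4},{"x":-11,"y":-58,"z":4},{"x":-11,"y":-58,"z":4},{"x":-11,"y":-58,"z":4},{"x":-11,"y":-58,"z":4},{"x":-11,"y":-58,"z":4},{"x":-11,"y":-58,"z":4},{"x":-11,"y":-58,"z":4}]' --hand 40

```text
$.deltas[0]: bad value
```

send_rows --deltas '[{"x":-11,"y":-58,"z":4},{"x":-11,"y":-58,"z":4},{"x":-11,"y":-58,"z":4},{"x":-11,"y":-58,"z":4},{"x":-11,"y":-58,"z":4},{"x":-11,"y":-58,"z":4},{"x":-4,"y":-8,"z":0},{"az":0},{"az":0}]'

```text
$.deltas[0]: bad value
```

```bash
python3 -c "
from h import *
d=snap('wrist','w1');print(d['intrinsics'])
plan([.497,-.2835,.20],102.7)
for p in [(.497,-.2835,.043),(.58,-.235,.034),(.581,-.336,.034)]: print(proj('w1',p).round())"
```

```text
[[426.03120942   0.         318.92550423]
 [  0.         426.03120942 236.64205959]
 [  0.           0.           1.        ]]
t 0.2 pos [0.1726 0.4689 0.2527] y head 69.79 zaxis [-4.0e-04 -1.2e-03 -1.0e+00]
move in present axes mm [-564.4 -593.9   53.5]
turn rotvec tool [-1.300e-03 -4.000e-04 -5.745e-01]  move after turn mm [-151.  -805.3   52.7]
[-178.  665.]
[-94. 687.]
[-160.  705.]
```

View pics/w1.png

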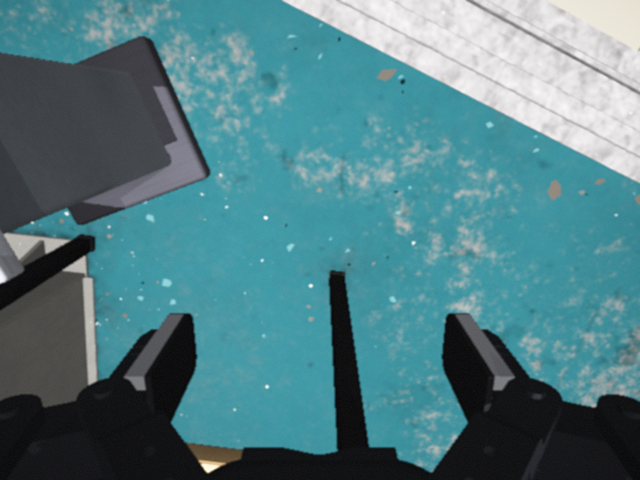

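The start picture shows only the floor between the open fingers (tips near (180,320) and (460,320)). No block is in view, and the rows were refused because each one needs all six keys. I'll resend them in full.

send_rows --deltas '[{"x":0,"y":0,"z":0,"ax":0,"ay":0,"az":-0.1436},{"x":0,"y":0,"z":0,"ax":0,"ay":0,"az":-0.1436},{"x":0,"y":0,"z":0,"ax":0,"ay":0,"az":-0.1436},{"x":0,"y":0,"z":0,"ax":0,"ay":0,"az":-0.1436},{"x":-8,"y":-45,"z":4,"ax":0,"ay":0,"az":0},{"x":-11,"y":-58,"z":4,"ax":0,"ay":0,"az":0},{"x":-11,"y":-58,"z":4,"ax":0,"ay":0,"az":0},{"x":-11,"y":-58,"z":4,"ax":0,"ay":0,"az":0},{"x":-11,"y":-58,"z":4,"ax":0,"ay":0,"az":0},{"x":-11,"y":-58,"z":4,"ax":0,"ay":0,"az":0},{"x":-11,"y":-58,"z":4,"ax":0,"ay":0,"az":0},{"x":-11,"y":-58,"z":4,"ax":0,"ay":0,"az":0}]' --hand 40

```text
time: 1.7
ee_pos: [0.3553, 0.0461, 0.2214]
tcp_rot: [0.001, -0.111, 0.994, 0.0]
ft_force: [0.8, 1.0, 0.1]
width: 0.465
grip_force: 0.0
```

send_rows --deltas '[{"x":-11,"y":-58,"z":4,"ax":0,"ay":0,"az":0},{"x":-11,"y":-58,"z":4,"ax":0,"ay":0,"az":0},{"x":-11,"y":-58,"z":4,"ax":0,"ay":0,"az":0},{"x":-11,"y":-58,"z":4,"ax":0,"ay":0,"az":0},{"x":-11,"y":-58,"z":4,"ax":0,"ay":0,"az":0},{"x":-11,"y":-58,"z":4,"ax":0,"ay":0,"az":0},{"x":0,"y":-6,"z":0,"ax":0,"ay":0,"az":0},{"x":0,"y":0,"z":0,"ax":0,"ay":0,"az":0},{"x":0,"y":0,"z":0,"ax":0,"ay":0,"az":0}]'

```text
time: 2.82
ee_pos: [0.4966, -0.2816, 0.1976]
tcp_rot: [-0.0, -0.111, 0.994, 0.0]
ft_force: [0.4, -0.9, -0.2]
width: 0.47
grip_force: 0.0
```

```bash
python3 -c "
from h import *
d=snap('wrist','w2');print(d['s']['width'],d['s']['ft_force'])
plan([.497,-.2835,.20],102.7)
for p in [(.497,-.2835,.043),(.58,-.235,.034),(.581,-.336,.034)]: print(proj('w2',p).round())"
```

```text
0.4702862009522797 [ 0.43900271 -0.87815327 -0.21379632]
t 2.88 pos [ 0.4967 -0.2815  0.1978] y head 102.79 zaxis [ 1.e-04  2.e-04 -1.e+00]
move in present axes mm [ 0.2 -2.  -2.2]
turn rotvec tool [0.0002 0.0001 0.0015]  move after turn mm [ 0.2 -2.  -2.2]
[315. 223.]
[353. 336.]
[221. 311.]
```

View pics/w2.png

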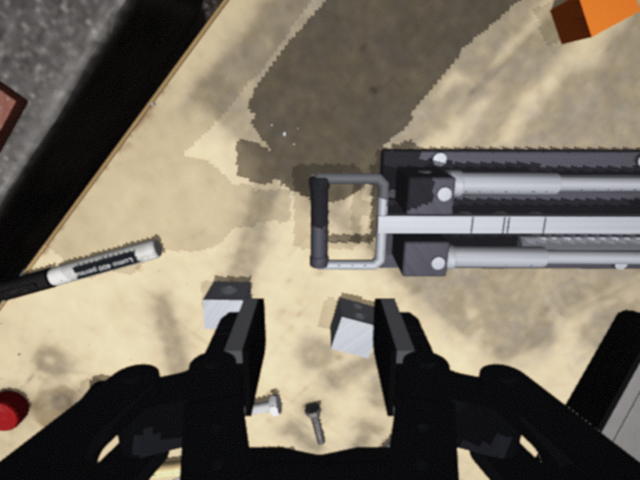

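The wrist view shows the handle centre at (320,222), block B at (225,305) and block A at (355,328). Both blocks have their robot-facing side in shadow, and I'll enlarge those sides later. First I'll grip the handle.

```bash
python3 -c "
from h import *
p=onz('w2',(320,222),.042);print(p)
x,r=tri([('w2',(320,222)),('top0',(412.2,208.2)),('scene0',(393.4,258.8))]);print(x,r)
plan([p[0],p[1],.045],102.7)"
```

```text
[ 0.49587213 -0.28007203  0.042     ]
[ 0.49663    -0.28219125  0.04261794] [0.00287282]
t 2.88 pos [ 0.4967 -0.2815  0.1978] y head 102.79 zaxis [ 1.e-04  2.e-04 -1.e+00]
move in present axes mm [  0.5   1.6 152.8]
turn rotvec tool [0.0002 0.0001 0.0015]  move after turn mm [  0.5   1.6 152.8]
```

send_rows --deltas '[{"x":0,"y":1.2,"z":40,"ax":0,"ay":0,"az":0},{"x":0,"y":0,"z":50,"ax":0,"ay":0,"az":0},{"x":0,"y":0,"z":30,"ax":0,"ay":0,"az":0},{"x":0,"y":0,"z":20,"ax":0,"ay":0,"az":0},{"x":0,"y":0,"z":12,"ax":0,"ay":0,"az":0},{"x":0,"y":0,"z":0,"ax":0,"ay":0,"az":0}]' --hand 30 --force 40

```text
time: 3.62
ee_pos: [0.4964, -0.2809, 0.0452]
tcp_rot: [-0.0, -0.111, 0.994, 0.0]
ft_force: [0.1, 0.8, -0.2]
width: 0.35
grip_force: 0.0
```

send_rows --deltas '[{"x":0,"y":0,"z":0,"ax":0,"ay":0,"az":0},{"x":0,"y":0,"z":0,"ax":0,"ay":0,"az":0},{"x":0,"y":0,"z":0,"ax":0,"ay":0,"az":0},{"x":0,"y":0,"z":0,"ax":0,"ay":0,"az":0}]' --hand 5

```text
time: 4.12
ee_pos: [0.4974, -0.2815, 0.0463]
tcp_rot: [0.001, -0.111, 0.994, 0.0]
ft_force: [-0.1, 4.0, 6.2]
width: 0.125
grip_force: 39.3
```

send_rows --deltas '[{"x":0,"y":0,"z":-4,"ax":0,"ay":0,"az":0},{"x":0,"y":0,"z":-4,"ax":0,"ay":0,"az":0},{"x":0,"y":0,"z":-5,"ax":0,"ay":0,"az":0},{"x":0,"y":-7,"z":0,"ax":0,"ay":0,"az":0},{"x":0,"y":-8,"z":0,"ax":0,"ay":0,"az":0},{"x":0,"y":-8,"z":0,"ax":0,"ay":0,"az":0},{"x":0,"y":-8,"z":0,"ax":0,"ay":0,"az":0},{"x":0,"y":-8,"z":0,"ax":0,"ay":0,"az":0},{"x":0,"y":-8,"z":0,"ax":0,"ay":0,"az":0},{"x":0,"y":-8,"z":0,"ax":0,"ay":0,"az":0},{"x":0,"y":-8,"z":0,"ax":0,"ay":0,"az":0},{"x":0,"y":0,"z":0,"ax":0,"ay":0,"az":0}]'

```text
time: 5.62
ee_pos: [0.5086, -0.3326, 0.0559]
tcp_rot: [-0.001, -0.113, 0.994, 0.011]
ft_force: [0.0, 27.5, 4.6]
width: 0.12
grip_force: 40.4
```

```bash
python3 -c "
from h import *
s=arm.get_state();print(s['ft_force'],s['grip_force'],s['width']);d=s['ee_pos']-np.array([.4974,-.2815,.0463]);h=np.radians(102.7);print(d,d@[np.cos(h),np.sin(h),0])"
```

```text
[ 0.03370159 27.5331733   4.60915401] 40.40023595094681 0.12044943687092585
[ 0.01121422 -0.05106209  0.00963605] -0.05227823518471413
```

send_rows --deltas '[{"x":0,"y":5,"z":0,"ax":0,"ay":0,"az":0},{"x":0,"y":0,"z":-3,"ax":0,"ay":0,"az":0},{"x":0,"y":0,"z":-2,"ax":0,"ay":0,"az":0},{"x":0,"y":0,"z":0,"ax":0,"ay":0,"az":0}]'

```text
time: 6.12
ee_pos: [0.5091, -0.3344, 0.0618]
tcp_rot: [-0.0, -0.112, 0.994, 0.004]
ft_force: [3.6, 11.0, -2.3]
width: 0.12
grip_force: 39.5
```

```bash
python3 -c "
from h import *
s=arm.get_state();print(s['ft_force'],s['grip_force'],s['width']);d=s['ee_pos']-np.array([.4974,-.2815,.0463]);h=np.radians(102.7);print(d,d@[np.cos(h),np.sin(h),0])
snap('wrist','w3');snap('top','top3')
a=cv2.imread('pics/w3.png'); b=cv2.imread('pics/top3.png')[150:290,230:490]; b=cv2.resize(b,(560,300)); c=cv2.imread('pics/w2.png')[265:370,195:400]; c=cv2.resize(c,(400,205),interpolation=2)
o=np.zeros((600,800,3),np.uint8); o[:300,:400]=cv2.resize(a,(400,300)); o[300:600,:560]=b; o[:205,400:]=c
cv2.imwrite('pics/m3.png',o)"
```

```text
[ 3.61697867 10.98092992 -2.26136985] 39.53052878379822 0.11982407740610893
[ 0.01165649 -0.05286182  0.01554755] -0.05413116525745991
```

View pics/m3.png

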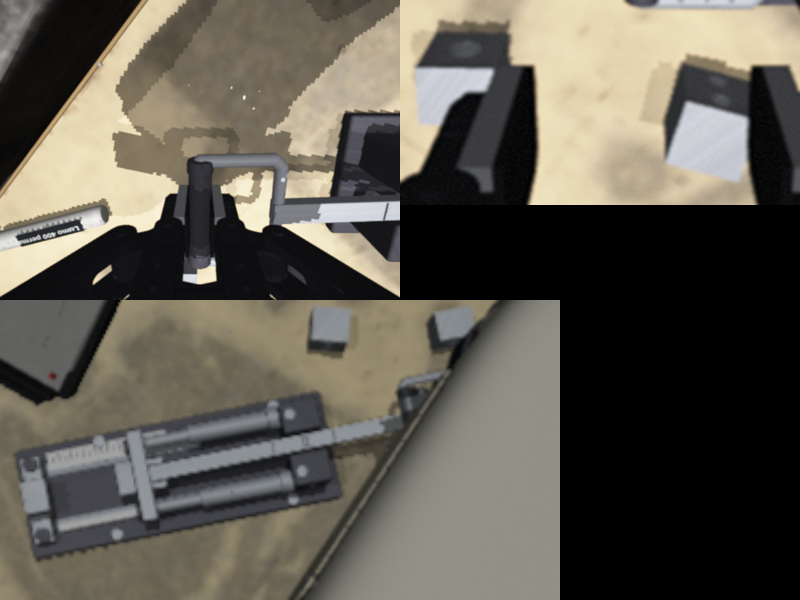

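The picture shows the bar drawn about 54 mm. The crop settles the blocks: B (left) has one large hole at (463,47), so it is the short spacer. A (right) has two small holes, one above the other at (717,85), so it is the long spacer. Both stand upright. Now I'll pull the remaining 9 mm, with the bar lifted clear.

send_rows --deltas '[{"x":0,"y":-3,"z":0,"ax":0,"ay":0,"az":0},{"x":0,"y":-3,"z":0,"ax":0,"ay":0,"az":0},{"x":0,"y":-3,"z":0,"ax":0,"ay":0,"az":0},{"x":0,"y":0,"z":0,"ax":0,"ay":0,"az":0}]'

```text
time: 6.72
ee_pos: [0.511, -0.3431, 0.0615]
tcp_rot: [-0.001, -0.112, 0.994, 0.004]
ft_force: [3.8, 9.9, -3.4]
width: 0.126
grip_force: 39.5
```

```bash
cat >> h.py <<'E'
def rel():
    s=arm.get_state();d=s['ee_pos']-np.array([.4974,-.2815,.0463]);h=np.radians(102.7)
    print('t',s['time'],s['ft_force'].round(1),s['grip_force'],s['width'].__round__(3),'drawn mm',(-1e3*(d@[np.cos(h),np.sin(h),0])).round(1),'lift',(d[2]*1e3).round(1))
E
python3 -c "
from h import *
rel()"
```

```text
t 6.725 [ 3.8  9.9 -3.4] 39.528619050979614 0.126 drawn mm 63.0 lift 15.2
```

send_rows --deltas '[{"x":0,"y":0,"z":5,"ax":0,"ay":0,"az":0},{"x":0,"y":0,"z":5,"ax":0,"ay":0,"az":0},{"x":0,"y":0,"z":5,"ax":0,"ay":0,"az":0},{"x":0,"y":0,"z":0,"ax":0,"ay":0,"az":0}]'

```text
time: 7.22
ee_pos: [0.511, -0.3431, 0.0467]
tcp_rot: [-0.0, -0.112, 0.994, 0.004]
ft_force: [2.9, 9.9, -0.4]
width: 0.121
grip_force: 39.7
```

```bash
python3 -c "
from h import *
rel()"
```

```text
t 7.225 [ 2.9  9.9 -0.4] 39.71749663352966 0.121 drawn mm 63.1 lift 0.4
```

send_rows --deltas '[{"x":0,"y":1.5,"z":0,"ax":0,"ay":0,"az":0},{"x":0,"y":1.5,"z":0,"ax":0,"ay":0,"az":0},{"x":0,"y":1.5,"z":0,"ax":0,"ay":0,"az":0},{"x":0,"y":1.5,"z":0,"ax":0,"ay":0,"az":0},{"x":0,"y":0,"z":0,"ax":0,"ay":0,"az":0}]'

```text
time: 7.85
ee_pos: [0.5103, -0.3398, 0.0476]
tcp_rot: [0.0, -0.111, 0.994, 0.001]
ft_force: [3.6, 5.3, -2.9]
width: 0.122
grip_force: 39.6
```

```bash
python3 -c "
from h import *
rel()"
```

```text
t 7.85 [ 3.6  5.3 -2.9] 39.63958203792572 0.122 drawn mm 59.7 lift 1.3
```

send_rows --deltas '[{"x":0,"y":1.5,"z":0.5,"ax":0,"ay":0,"az":0},{"x":0,"y":1,"z":0,"ax":0,"ay":0,"az":0},{"x":0,"y":0,"z":0,"ax":0,"ay":0,"az":0}]'

```text
time: 8.22
ee_pos: [0.5103, -0.3396, 0.048]
tcp_rot: [0.001, -0.11, 0.994, -0.001]
ft_force: [5.1, 0.3, -4.5]
width: 0.126
grip_force: 39.5
```

```bash
python3 -c "
from h import *
rel()"
```

```text
t 8.225 [ 5.1  0.3 -4.5] 39.51333940029144 0.126 drawn mm 59.5 lift 1.7
```

It hangs on the tooth with only 0.3 N left on the hand. I'll let go, rise, and look at the spacers.

send_rows --deltas '[{"x":0,"y":0,"z":0,"ax":0,"ay":0,"az":0},{"x":0,"y":0,"z":0,"ax":0,"ay":0,"az":0},{"x":0,"y":0,"z":0,"ax":0,"ay":0,"az":0},{"x":0,"y":0,"z":-10,"ax":0,"ay":0,"az":0},{"x":0,"y":0,"z":-40,"ax":0,"ay":0,"az":0},{"x":0,"y":0,"z":-55,"ax":0,"ay":0,"az":0},{"x":0,"y":0,"z":-45,"ax":0,"ay":0,"az":0},{"x":-30,"y":20,"z":0,"ax":0,"ay":0,"az":0},{"x":-30,"y":22,"z":0,"ax":0,"ay":0,"az":0},{"x":0,"y":0,"z":0,"ax":0,"ay":0,"az":0},{"x":0,"y":0,"z":0,"ax":0,"ay":0,"az":0}]' --hand 30

```text
time: 9.6
ee_pos: [0.5587, -0.2847, 0.1982]
tcp_rot: [-0.0, -0.111, 0.994, -0.0]
ft_force: [-0.2, -0.4, 1.2]
width: 0.354
grip_force: 0.0
```

```bash
python3 -c "
from h import *
rel(); d=snap('wrist','w4');plan([.56,-.285,.2],102.7)
snap('top','top4')
a=cv2.imread('pics/w4.png')[120:420,120:520]; a=cv2.resize(a,None,fx=2,fy=2,interpolation=2)
cv2.imwrite('pics/m4.png',a)"
```

```text
t 9.6 [-0.2 -0.4  1.2] 0.0 0.354 drawn mm 16.6 lift 151.9
t 9.65 pos [ 0.5584 -0.2851  0.1981] y head 102.67 zaxis [-3.e-04 -4.e-04 -1.e+00]
move in present axes mm [-1.6 -0.2 -1.9]
turn rotvec tool [-0.0003 -0.0004 -0.0006]  move after turn mm [-1.6 -0.2 -1.9]
```

View pics/m4.png

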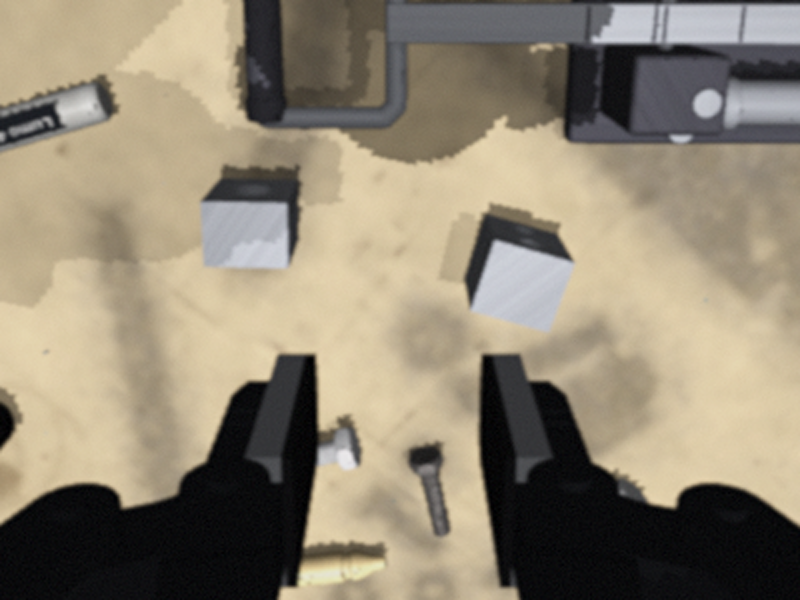

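The drawn handle is at about (265,70). The short spacer's top has corners (203,200), (290,203), (288,269) and (203,267). The long spacer's top has (493,240), (573,263), (548,330) and (470,308).

Run:
```python
from h import *
C={'B':[(203,200),(290,203),(288,269),(203,267)],'A':[(493,240),(573,263),(548,330),(470,308)]}
for n,c in C.items():
    w=np.array([onz('w4',(120+u/2,120+v/2),.034)[:2] for u,v in c]); m=w.mean(0)
    wid=(w[1]+w[2]-w[0]-w[3])/2; L=(w[3]+w[2]-w[0]-w[1])/2
    print(n,m.round(4),'wid',np.linalg.norm(wid).round(4),np.degrees(np.arctan2(wid[1],wid[0])).round(1),'len',np.linalg.norm(L).round(4),np.degrees(np.arctan2(L[1],L[0])).round(1))
    cc=np.mean(c,0); t={'A':(515.2,57),'B':(712.7,56.2)}[n]
    print('  tri',tri([('w4',(120+cc[0]/2,120+cc[1]/2)),('top0',(232+t[0]/3.4,145+t[1]/3.4))]))
plan([.5750,-.2357,.06],82)
print(np.degrees(arm.get_state()['joints']).round(0))
```

```text
B [ 0.5834 -0.333 ] wid 0.0302 101.0 len 0.0246 8.9
  tri (array([ 0.57483562, -0.33045808,  0.0584482 ]), array([0.00034882]))
A [ 0.5804 -0.2339] wid 0.0299 86.0 len 0.0269 -3.4
  tri (array([ 0.57831251, -0.23503882,  0.03888318]), array([0.00026673]))
t 9.7 pos [ 0.5582 -0.2853  0.198 ] y head 102.63 zaxis [-4.e-04 -2.e-04 -1.e+00]
move in present axes mm [-27.3  44.8 138. ]
turn rotvec tool [-2.000e-04 -4.000e-04  3.601e-01]  move after turn mm [ -9.7  51.5 138. ]
[-27.  30.  16.  76.  -0. -40.]
```

```bash
python3 -c "
from h import *
plan([.5803,-.2341,.036],86.3)"
```

```text
t 9.7 pos [ 0.5582 -0.2853  0.198 ] y head 102.63 zaxis [-4.e-04 -2.e-04 -1.e+00]
move in present axes mm [-32.8  45.2 162. ]
turn rotvec tool [-2.000e-04 -4.000e-04  2.851e-01]  move after turn mm [-18.7  52.5 162. ]
```

send_rows --deltas '[{"x":0,"y":0,"z":0,"ax":0,"ay":0,"az":0.1425},{"x":0,"y":0,"z":0,"ax":0,"ay":0,"az":0.1425},{"x":-9.3,"y":26.5,"z":20,"ax":0,"ay":0,"az":0},{"x":-9.4,"y":26,"z":40,"ax":0,"ay":0,"az":0},{"x":0,"y":0,"z":40,"ax":0,"ay":0,"az":0},{"x":0,"y":0,"z":30,"ax":0,"ay":0,"az":0},{"x":0,"y":0,"z":20,"ax":0,"ay":0,"az":0},{"x":0,"y":0,"z":12,"ax":0,"ay":0,"az":0},{"x":0,"y":0,"z":0,"ax":0,"ay":0,"az":0},{"x":0,"y":0,"z":0,"ax":0,"ay":0,"az":0}]' --hand 60 --force 50

```text
time: 10.95
ee_pos: [0.5815, -0.2341, 0.0369]
tcp_rot: [0.001, 0.032, 0.999, -0.0]
ft_force: [0.0, -0.7, 0.3]
width: 0.703
grip_force: 0.0
```

send_rows --deltas '[{"x":0,"y":0,"z":0,"ax":0,"ay":0,"az":0},{"x":0,"y":0,"z":0,"ax":0,"ay":0,"az":0},{"x":0,"y":0,"z":0,"ax":0,"ay":0,"az":0},{"x":0,"y":0,"z":0,"ax":0,"ay":0,"az":0},{"x":0,"y":0,"z":0,"ax":0,"ay":0,"az":0}]' --hand 20

```text
time: 11.58
ee_pos: [0.5818, -0.2338, 0.037]
tcp_rot: [0.001, 0.032, 0.999, -0.0]
ft_force: [-0.3, 0.2, 5.8]
width: 0.34
grip_force: 50.5
```

```bash
python3 -c "
from h import *
plan([.456,-.1054,.2],12.7)"
```

```text
t 11.57 pos [ 0.5818 -0.2338  0.037 ] y head 86.37 zaxis [ 2.2e-03 -9.0e-04 -1.0e+00]
move in present axes mm [ 133.3  120.  -163.4]
turn rotvec tool [8.0000e-04 2.4000e-03 1.2858e+00]  move after turn mm [ 152.9  -94.5 -163. ]
```

send_rows --deltas '[{"x":0,"y":0,"z":-20,"ax":0,"ay":0,"az":0},{"x":0,"y":0,"z":-50,"ax":0,"ay":0,"az":0},{"x":0,"y":0,"z":-50,"ax":0,"ay":0,"az":0},{"x":0,"y":0,"z":-43,"ax":0,"ay":0,"az":0},{"x":33,"y":30,"z":0,"ax":0,"ay":0,"az":0},{"x":33,"y":30,"z":0,"ax":0,"ay":0,"az":0},{"x":33,"y":30,"z":0,"ax":0,"ay":0,"az":0},{"x":34,"y":30,"z":0,"ax":0,"ay":0,"az":0}]'

```text
time: 12.58
ee_pos: [0.4541, -0.1041, 0.1981]
tcp_rot: [-0.001, 0.032, 0.999, 0.0]
ft_force: [-0.2, -0.0, -1.9]
width: 0.336
grip_force: 49.8
```

send_rows --deltas '[{"x":0,"y":0,"z":0,"ax":0,"ay":0,"az":0.16},{"x":0,"y":0,"z":0,"ax":0,"ay":0,"az":0.16},{"x":0,"y":0,"z":0,"ax":0,"ay":0,"az":0.16},{"x":0,"y":0,"z":0,"ax":0,"ay":0,"az":0.16},{"x":0,"y":0,"z":0,"ax":0,"ay":0,"az":0.16},{"x":0,"y":0,"z":0,"ax":0,"ay":0,"az":0.16},{"x":0,"y":0,"z":0,"ax":0,"ay":0,"az":0.16},{"x":0,"y":0,"z":0,"ax":0,"ay":0,"az":0.166},{"x":0,"y":0,"z":0,"ax":0,"ay":0,"az":0},{"x":0,"y":0,"z":0,"ax":0,"ay":0,"az":0}]'

```text
time: 13.82
ee_pos: [0.4554, -0.1052, 0.1985]
tcp_rot: [-0.0, 0.624, 0.782, -0.0]
ft_force: [-0.8, 0.2, -0.1]
width: 0.342
grip_force: 49.9
```

```bash
python3 -c "
from h import *
rel(); d=snap('wrist','w5');plan([.456,-.1054,.2],12.7)
O=np.array([.4582,-.1151]);ex=np.array([-.22,.9755]);ey=np.array([-.9755,-.22])
G=lambda x,y,z:proj('w5',[*(O+x*ex+y*ey),z]).round(0)
for g in [(.105,.013,.05),(.105,-.013,.05),(.045,.013,.05),(.045,-.013,.05),(.031,.036,.05),(.031,-.036,.05),(.1275,.045,.012),(.1275,-.045,.012)]: print(g,G(*g))
"
```

```text
t 13.825 [-0.8  0.2 -0.1] 49.85551871359348 0.342 drawn mm -181.3 lift 152.2
t 13.88 pos [ 0.4555 -0.1052  0.1985] y head 12.79 zaxis [-7.e-04  2.e-04 -1.e+00]
move in present axes mm [-0.3  0.4 -1.5]
turn rotvec tool [-0.0006 -0.0003  0.0016]  move after turn mm [-0.3  0.4 -1.5]
(0.105, 0.013, 0.05) [299.  72.]
(0.105, -0.013, 0.05) [343.  72.]
(0.045, 0.013, 0.05) [300. 174.]
(0.045, -0.013, 0.05) [341. 174.]
(0.031, 0.036, 0.05) [264. 195.]
(0.031, -0.036, 0.05) [376. 195.]
(0.1275, 0.045, 0.012) [252.  39.]
(0.1275, -0.045, 0.012) [389.  40.]
```

View pics/w5.png

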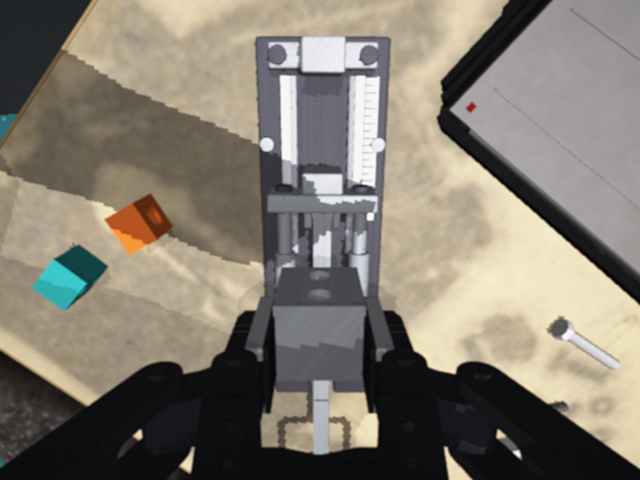

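The wrist picture shows the anvil top at columns 302–345 and rows 38–70, the jaw top at rows 172–195, the cross plate at columns 267–377, and the long spacer held at (320,340) with its two holes facing the anvil. I'll measure these edges more exactly in code.

Run:
```python
from h import *
g=cv2.imread('pics/w5.png',0).astype(int)
c=np.median(g[:,312:334],axis=1).astype(int)
print('rows30-85',c[30:85]); print('rows165-200',c[165:200]); print('rows 262-320',c[262:320])
print('row55',np.median(g[48:62,250:400],axis=0).astype(int)[:]); print('row204',np.median(g[200:208,258:386],axis=0).astype(int))
print('held row 340',np.median(g[330:345,262:378],axis=0).astype(int))
O=np.array([.4582,-.1151]);ex=np.array([-.22,.9755]);ey=np.array([-.9755,-.22])
G=lambda x,y,z:proj('w5',[*(O+x*ex+y*ey),z]).round(1)
for q in [(.105,0,.05),(.105,0,.012),(.045,0,.05),(.045,0,.012),(.1275,0,.012)]: print(q,G(*q))
s=pickle.load(open('pics/w5.pkl','rb'))['s'];p=s['ee_pos']
# block bottom is TCP z-.037 ; top is -.003 ; front edge at +14mm of tool x
for dx in (.014,-.014):
  for z in (-.003,-.037): print('block',dx,z,proj('w5',[p[0]+dx*ex[0],p[1]+dx*ex[1],p[2]+z]).round(1), [proj('w5',[p[0]+dx*ex[0]+e*ey[0],p[1]+dx*ex[1]+e*ey[1],p[2]+z]).round(1)[0] for e in (.015,-.015)])
```

```text
rows30-85 [178 179 179 179 178 178 186 210 230 233 232 232 233 232 233 232 233 233
 232 233 233 233 234 233 233 233 234 234 234 234 234 234 235 235 235 235
 235 236 236 236 228 189 122  66  47  53  69  84  89  89  90  89  88  89
  89]
rows165-200 [ 69  66  68  69  69  68  67  75 122 187 224 232 233 232 232 232 232 231
 230 230 229 229 228 227 227 226 225 221 198 160 157 198 225 228 231]
rows 262-320 [197 197 198 199 183 130  79  68  75  92 108 112 112 112 103  94  90  84
  76  72  72  72  73  72  71  72  75  86 106 114 114 116 113 109  99  92
  90  86  78  73  70  70  70  80 104 119 124 124 124 123 124 124 124 123
 123 123 124 123]
row55 [171 170 170 171 164 132  93  87  99 105 104 103 104 106 107 107 101  88
  87  93 101 101 102 103 105 106 107 107 109 109 109 110 109 110 106 137
 192 225 231 230 230 230 231 231 231 231 223 192 151 132 125 150 190 223
 232 233 232 232 232 231 231 232 232 231 232 231 232 232 232 232 232 232
 232 233 234 234 235 235 235 236 236 236 236 236 237 237 237 237 238 238
 239 238 238 229 207 203 223 233 235 234 234 234 234 234 234 235 234 235
 232 193 135 105
[... 917 characters left out ...]
122 122 120 120 120 120 121 120 120 119 121 121 122 121 122 123 123 123
 123 124 123 123 123 122 123 121 122 121 121 121 120 121 121 121 119 120
 119 118 118 116 116 113 112 115 115 116 103  68  31   9   7  10  10  11
  12  13  18  39  60  75  77  77]
(0.105, 0, 0.05) [320.8  72.2]
(0.105, 0, 0.012) [320.5  76. ]
(0.045, 0, 0.05) [320.4 173.6]
(0.045, 0, 0.012) [320.2 165.1]
(0.1275, 0, 0.012) [320.7  39.7]
block 0.014 -0.003 [320.2 309.7] [np.float64(273.7), np.float64(366.7)]
block 0.014 -0.037 [319.9 270.1] [np.float64(282.3), np.float64(357.6)]
block -0.014 -0.003 [319.9 383.5] [np.float64(276.1), np.float64(363.7)]
block -0.014 -0.037 [319.7 332.3] [np.float64(283.8), np.float64(355.6)]
```

send_rows --deltas '[{"x":38,"y":1,"z":0,"ax":0,"ay":0,"az":0},{"x":39,"y":0.9,"z":0,"ax":0,"ay":0,"az":0},{"x":0,"y":0,"z":30,"ax":0,"ay":0,"az":0},{"x":0,"y":0,"z":40,"ax":0,"ay":0,"az":0},{"x":0,"y":0,"z":30,"ax":0,"ay":0,"az":0},{"x":0,"y":0,"z":20,"ax":0,"ay":0,"az":0},{"x":0,"y":0,"z":10,"ax":0,"ay":0,"az":0},{"x":0,"y":0,"z":6,"ax":0,"ay":0,"az":0},{"x":0,"y":0,"z":6,"ax":0,"ay":0,"az":0},{"x":0,"y":0,"z":5,"ax":0,"ay":0,"az":0},{"x":0,"y":0,"z":0,"ax":0,"ay":0,"az":0}]'

```text
time: 15.25
ee_pos: [0.4406, -0.0297, 0.0517]
tcp_rot: [-0.0, 0.625, 0.781, -0.0]
ft_force: [0.7, -0.3, -2.2]
width: 0.342
grip_force: 49.9
```

```bash
cat >> h.py <<'E'
def ga():
    s=arm.get_state();d=s['ee_pos'][:2]-np.array([.4582,-.1151]); print('t',round(s['time'],2),'gauge xy mm',(d@[-.22,.9755]*1e3).round(1),(d@[-.9755,-.22]*1e3).round(1),'z',(s['ee_pos'][2]*1e3).round(1),s['ft_force'].round(1),s['ft_torque'].round(2),round(s['width'],3),s['grip_force'])
E
python3 -c "
from h import *
ga()"
```

```text
t 15.25 gauge xy mm 87.1 -1.6 z 51.7 [ 0.7 -0.3 -2.2] [ 0.08  0.04 -0.03] 0.342 49.90164153277874
```

send_rows --deltas '[{"x":0,"y":0,"z":1.5,"ax":0,"ay":0,"az":0},{"x":0,"y":0,"z":1.2,"ax":0,"ay":0,"az":0},{"x":0,"y":0,"z":0.8,"ax":0,"ay":0,"az":0},{"x":0,"y":0,"z":0,"ax":0,"ay":0,"az":0}]'

```text
time: 15.75
ee_pos: [0.4409, -0.0297, 0.049]
tcp_rot: [0.0, 0.625, 0.781, 0.0]
ft_force: [-2.1, 0.4, 4.8]
width: 0.341
grip_force: 50.6
```

```bash
python3 -c "
from h import *
ga()"
```

```text
t 15.75 gauge xy mm 87.1 -1.9 z 49.0 [-2.1  0.4  4.8] [-0.01  0.4   0.02] 0.341 50.64917430281639
```

send_rows --deltas '[{"x":0,"y":0,"z":0,"ax":0,"ay":0,"az":0},{"x":0,"y":0,"z":0,"ax":0,"ay":0,"az":0},{"x":0,"y":0,"z":0,"ax":0,"ay":0,"az":0},{"x":0,"y":0,"z":-8,"ax":0,"ay":0,"az":0},{"x":0,"y":0,"z":-30,"ax":0,"ay":0,"az":0},{"x":0,"y":0,"z":-50,"ax":0,"ay":0,"az":0},{"x":0,"y":0,"z":-50,"ax":0,"ay":0,"az":0},{"x":0,"y":0,"z":-12,"ax":0,"ay":0,"az":0},{"x":-35,"y":0,"z":0,"ax":0,"ay":0,"az":0},{"x":-45,"y":0,"z":0,"ax":0,"ay":0,"az":0},{"x":0,"y":0,"z":0,"ax":0,"ay":0,"az":0}]' --hand 44

```text
time: 17.12
ee_pos: [0.4583, -0.1098, 0.1977]
tcp_rot: [-0.0, 0.626, 0.78, -0.0]
ft_force: [-0.6, 0.3, -0.5]
width: 0.513
grip_force: 0.0
```

```bash
python3 -c "
from h import *
d=snap('wrist','w6');ga();plan([.583,-.333,.036],100.2)
g=cv2.imread('pics/w6.png',0).astype(int);print(list(np.median(g[40:190,314:332],axis=1).astype(int)));print(list(np.median(g[90:105,285:365],axis=0).astype(int)))
ex=np.array([-.22,.9755]);ey=np.array([-.9755,-.22]);O=np.array([.4582,-.1151])-.0016*ey
O=np.array([.4582,-.1151])-.0016*ey
for q in [(.105,0,.05),(.045,0,.05),(.1026,0,.046),(.0746,0,.046),(.0746,.015,.046),(.0746,-.015,.046)]: print(q,proj('w6',[*(O+q[0]*ex+q[1]*ey),q[2]]).round(1))
"
```

```text
t 17.18 gauge xy mm 6.5 -1.0 z 197.5 [-0.1  0.9  0. ] [ 0.03  0.04 -0.06] 0.52 0.0
t 17.18 pos [ 0.4577 -0.1086  0.1975] y head 12.54 zaxis [-1.7e-03  7.0e-04 -1.0e+00]
move in present axes mm [-246.4   73.8  161.2]
turn rotvec tool [-4.00e-04 -2.00e-03 -1.53e+00]  move after turn mm [ -83.5 -243.1  161.5]
[np.int64(232), np.int64(231), np.int64(232), np.int64(232), np.int64(232), np.int64(232), np.int64(232), np.int64(233), np.int64(233), np.int64(233), np.int64(234), np.int64(234), np.int64(234), np.int64(234), np.int64(234), np.int64(234), np.int64(234), np.int64(234), np.int64(235), np.int64(235), np.int64(232), np.int64(204), np.int64(148), np.int64(86), np.int64(50), np.int64(42), np.int64(65), np.int64(148), np.int64(222), np.int64(238), np.int64(237), np.int64(236), np.int64(236), np.int64(236), np.int64(236), np.int64(236), np.int64(236), np.int64(235), np.int64(235), np.int64(236), np.int64(235), np.int64(236), np.int64(235), np.int64(236), np.int64(235), np.int64(235), np.int64(236), np.int64(235), np.int64(235), np.int64(235), np.int64(235), np.int64(235), np.int64(235), 
[... 2134 characters left out ...]
), np.int64(232), np.int64(233), np.int64(233), np.int64(233), np.int64(233), np.int64(233), np.int64(233), np.int64(233), np.int64(234), np.int64(234), np.int64(236), np.int64(232), np.int64(195), np.int64(152), np.int64(168), np.int64(198), np.int64(208), np.int64(209), np.int64(206), np.int64(216), np.int64(234), np.int64(244), np.int64(245), np.int64(245), np.int64(245), np.int64(245), np.int64(245), np.int64(245), np.int64(241), np.int64(227), np.int64(227), np.int64(239), np.int64(243)]
(0.105, 0, 0.05) [319.4  62.6]
(0.045, 0, 0.05) [319.7 165.5]
(0.1026, 0, 0.046) [319.4  67.5]
(0.0746, 0, 0.046) [319.6 116.3]
(0.0746, 0.015, 0.046) [295.2 116.4]
(0.0746, -0.015, 0.046) [343.9 116.2]
```

The long spacer stands about 2.5 mm from the anvil, square and centred, and the jaw is still at 60 mm. Now the short spacer.

send_rows --deltas '[{"x":0,"y":0,"z":0,"ax":0,"ay":0,"az":-0.153},{"x":0,"y":0,"z":0,"ax":0,"ay":0,"az":-0.153},{"x":0,"y":0,"z":0,"ax":0,"ay":0,"az":-0.153},{"x":0,"y":0,"z":0,"ax":0,"ay":0,"az":-0.153},{"x":0,"y":0,"z":0,"ax":0,"ay":0,"az":-0.153},{"x":0,"y":0,"z":0,"ax":0,"ay":0,"az":-0.153},{"x":0,"y":0,"z":0,"ax":0,"ay":0,"az":-0.153},{"x":0,"y":0,"z":0,"ax":0,"ay":0,"az":-0.153},{"x":0,"y":0,"z":0,"ax":0,"ay":0,"az":-0.153},{"x":0,"y":0,"z":0,"ax":0,"ay":0,"az":-0.153}]' --hand 60

```text
time: 18.42
ee_pos: [0.4575, -0.1064, 0.1978]
tcp_rot: [-0.001, -0.093, 0.996, 0.0]
ft_force: [-0.3, -0.2, -0.5]
width: 0.706
grip_force: 0.0
```

send_rows --deltas '[{"x":-15,"y":-43,"z":0,"ax":0,"ay":0,"az":0},{"x":-17,"y":-50,"z":0,"ax":0,"ay":0,"az":0},{"x":-17,"y":-50,"z":0,"ax":0,"ay":0,"az":0},{"x":-17,"y":-50,"z":0,"ax":0,"ay":0,"az":0},{"x":-17,"y":-50,"z":0,"ax":0,"ay":0,"az":0},{"x":0,"y":0,"z":40,"ax":0,"ay":0,"az":0},{"x":0,"y":0,"z":40,"ax":0,"ay":0,"az":0},{"x":0,"y":0,"z":20,"ax":0,"ay":0,"az":0},{"x":0,"y":0,"z":0,"ax":0,"ay":0,"az":0}]'

```text
time: 19.55
ee_pos: [0.5819, -0.3296, 0.0952]
tcp_rot: [-0.003, -0.091, 0.996, 0.002]
ft_force: [-0.2, 0.6, -0.4]
width: 0.705
grip_force: 0.0
```

```bash
python3 -c "
from h import *
plan([.583,-.333,.036],100.2);ga()"
```

```text
t 19.55 pos [ 0.5819 -0.3296  0.0952] y head 100.42 zaxis [-0.0059  0.0037 -1.    ]
move in present axes mm [-0.8 -3.8 59.1]
turn rotvec tool [ 0.0047 -0.0051  0.0038]  move after turn mm [-0.5 -3.6 59.2]
t 19.55 gauge xy mm -236.4 -73.5 z 95.2 [-0.2  0.6 -0.4] [ 0.05 -0.03 -0.05] 0.705 0.0
```

send_rows --deltas '[{"x":0,"y":-2,"z":25,"ax":0,"ay":0,"az":0},{"x":0,"y":0,"z":20,"ax":0,"ay":0,"az":0},{"x":0,"y":0,"z":14,"ax":0,"ay":0,"az":0},{"x":0,"y":0,"z":0,"ax":0,"ay":0,"az":0},{"x":0,"y":0,"z":0,"ax":0,"ay":0,"az":0}]'

```text
time: 20.18
ee_pos: [0.5847, -0.3341, 0.0405]
tcp_rot: [0.001, -0.09, 0.996, -0.001]
ft_force: [-0.2, -0.8, 0.1]
width: 0.706
grip_force: 0.0
```

send_rows --deltas '[{"x":0,"y":0,"z":0,"ax":0,"ay":0,"az":0},{"x":0,"y":0,"z":0,"ax":0,"ay":0,"az":0},{"x":0,"y":0,"z":0,"ax":0,"ay":0,"az":0},{"x":0,"y":0,"z":0,"ax":0,"ay":0,"az":0},{"x":0,"y":0,"z":0,"ax":0,"ay":0,"az":0}]' --hand 20

```text
time: 20.8
ee_pos: [0.5847, -0.3344, 0.0406]
tcp_rot: [0.001, -0.09, 0.996, -0.001]
ft_force: [0.3, 0.2, 5.3]
width: 0.338
grip_force: 50.2
```

```bash
python3 -c "
from h import *
plan([.583,-.333,.036],100.2);ga();plan([.4557,-.1052,.2],12.7)"
```

```text
t 20.8 pos [ 0.5847 -0.3344  0.0406] y head 100.34 zaxis [ 0.002  -0.0012 -1.    ]
move in present axes mm [1.4 1.7 4.6]
turn rotvec tool [-0.0015  0.0018  0.0025]  move after turn mm [1.4 1.7 4.6]
t 20.8 gauge xy mm -241.7 -75.1 z 40.6 [0.3 0.2 5.3] [-0.04 -0.    0.07] 0.338 50.18858090043068
t 20.8 pos [ 0.5847 -0.3344  0.0406] y head 100.34 zaxis [ 0.002  -0.0012 -1.    ]
move in present axes mm [  85.5  248.4 -160. ]
turn rotvec tool [1.0000e-04 2.6000e-03 1.5297e+00]  move after turn mm [ 251.9  -75.4 -159.4]
```

send_rows --deltas '[{"x":0,"y":0,"z":-20,"ax":0,"ay":0,"az":0},{"x":0,"y":0,"z":-50,"ax":0,"ay":0,"az":0},{"x":0,"y":0,"z":-50,"ax":0,"ay":0,"az":0},{"x":0,"y":0,"z":-40,"ax":0,"ay":0,"az":0},{"x":17,"y":50,"z":0,"ax":0,"ay":0,"az":0},{"x":17,"y":50,"z":0,"ax":0,"ay":0,"az":0},{"x":17,"y":50,"z":0,"ax":0,"ay":0,"az":0},{"x":17,"y":50,"z":0,"ax":0,"ay":0,"az":0},{"x":17,"y":48,"z":0,"ax":0,"ay":0,"az":0},{"x":0,"y":0,"z":0,"ax":0,"ay":0,"az":0.153},{"x":0,"y":0,"z":0,"ax":0,"ay":0,"az":0.153}]'

```text
time: 22.18
ee_pos: [0.4548, -0.1043, 0.1988]
tcp_rot: [-0.001, 0.064, 0.998, 0.0]
ft_force: [0.3, 0.7, -1.3]
width: 0.333
grip_force: 49.9
```

send_rows --deltas '[{"x":0,"y":0,"z":0,"ax":0,"ay":0,"az":0.153},{"x":0,"y":0,"z":0,"ax":0,"ay":0,"az":0.153},{"x":0,"y":0,"z":0,"ax":0,"ay":0,"az":0.153},{"x":0,"y":0,"z":0,"ax":0,"ay":0,"az":0.153},{"x":0,"y":0,"z":0,"ax":0,"ay":0,"az":0.153},{"x":0,"y":0,"z":0,"ax":0,"ay":0,"az":0.153},{"x":0,"y":0,"z":0,"ax":0,"ay":0,"az":0.153},{"x":0,"y":0,"z":0,"ax":0,"ay":0,"az":0.153},{"x":0,"y":0,"z":0,"ax":0,"ay":0,"az":0},{"x":0,"y":0,"z":0,"ax":0,"ay":0,"az":0}]'

```text
time: 23.42
ee_pos: [0.4554, -0.1051, 0.1989]
tcp_rot: [-0.0, 0.624, 0.782, -0.0]
ft_force: [-0.0, -0.3, -1.8]
width: 0.339
grip_force: 49.9
```

Run:
```python
from h import *
d=snap('wrist','w7');ga();s=d['s'];p=s['ee_pos'];plan([.4557,-.1052,.2],12.7)
g=cv2.imread('pics/w7.png',0).astype(int)
c=np.median(g[:,312:330],axis=1).astype(int); 
f=lambda a:' '.join(map(str,a))
print('50-70',f(c[50:80])); print('160-185',f(c[155:185])); print('260-330',f(c[260:335])); print('375-400',f(c[370:400])); print('held',f(np.median(g[335:350,262:290],axis=0).astype(int)),'|',f(np.median(g[335:350,350:378],axis=0).astype(int)))
ex=np.array([-.22,.9755]);ey=np.array([-.9755,-.22]);O=np.array([.4582,-.1151])-.0016*ey
for q in [(.105,0,.05),(.045,0,.05),(.1026,0,.046),(.0746,0,.046)]: print(q,proj('w7',[*(O+q[0]*ex+q[1]*ey),q[2]]).round(1))
for dx in (.012,-.012):
  for z in (-.0066,-.0406): print('block',dx,z,[proj('w7',[p[0]+dx*ex[0]+e*ey[0],p[1]+dx*ex[1]+e*ey[1],p[2]+z]).round(1) for e in (.015,-.015)])
```

```text
t 23.48 gauge xy mm 10.3 0.4 z 199.0 [ 0.3  0.4 -0.7] [ 0.06 -0.03  0.01] 0.34 49.86815616488457
t 23.48 pos [ 0.4555 -0.1051  0.199 ] y head 12.78 zaxis [-6.e-04  2.e-04 -1.e+00]
move in present axes mm [-0.1  0.2 -1. ]
turn rotvec tool [-0.0006 -0.0003  0.0013]  move after turn mm [-0.1  0.2 -1. ]
50-70 230 231 231 231 231 232 232 231 232 232 232 232 233 232 233 233 233 233 234 234 228 195 136 75 46 49 100 179 231 238
160-185 107 106 107 106 107 106 107 107 99 79 64 64 66 68 67 68 65 75 122 185 222 231 231 230 229 230 229 229 228 228
260-330 195 195 195 196 196 196 191 163 110 73 68 70 69 69 69 69 79 101 112 117 118 117 118 118 118 117 115 116 112 98 91 87 85 77 73 70 69 69 69 70 69 69 69 68 70 83 108 119 120 120 120 121 120 120 120 120 119 120 119 120 119 119 118 119 120 120 119 120 120 120 120 120 120 121 120
375-400 188 173 137 139 162 147 132 164 184 187 186 185 184 185 185 185 185 185 184 185 184 183 183 183 183 183 184 183 169 129
held 73 62 36 20 14 12 12 10 9 8 8 8 8 18 46 81 96 101 100 103 111 116 117 119 118 117 116 116 | 119 120 118 112 96 93 93 92 94 92 87 67 38 14 8 7 9 8 11 11 11 12 16 19 38 60 74 77
(0.105, 0, 0.05) [323.5  72.4]
(0.045, 0, 0.05) [322.9 173.5]
(0.1026, 0, 0.046) [323.4  77.1]
(0.0746, 0, 0.046) [323.1 125.1]
block 0.012 -0.0066 [array([274.9, 310. ]), array([365.3, 310.2])]
block 0.012 -0.0406 [array([283.1, 271.2]), array([356.7, 271.4])]
block -0.012 -0.0066 [array([276.9, 372. ]), array([362.9, 372.2])]
block -0.012 -0.0406 [array([284.4, 323.7]), array([355. , 323.9])]
```

send_rows --deltas '[{"x":24,"y":1,"z":0,"ax":0,"ay":0,"az":0},{"x":24,"y":1,"z":0,"ax":0,"ay":0,"az":0},{"x":0,"y":0,"z":30,"ax":0,"ay":0,"az":0},{"x":0,"y":0,"z":30,"ax":0,"ay":0,"az":0},{"x":0,"y":0,"z":25,"ax":0,"ay":0,"az":0},{"x":0,"y":0,"z":0,"ax":0,"ay":0,"az":0}]'

```text
time: 24.22
ee_pos: [0.4453, -0.0576, 0.1126]
tcp_rot: [-0.002, 0.624, 0.781, -0.001]
ft_force: [-0.8, 0.6, -1.6]
width: 0.337
grip_force: 49.8
```

```bash
python3 -c "
from h import *
ga()"
```

```text
t 24.23 gauge xy mm 58.9 -0.0 z 112.6 [-0.8  0.6 -1.6] [0.01 0.05 0.01] 0.337 49.75098744034767
```

send_rows --deltas '[{"x":0,"y":0,"z":15,"ax":0,"ay":0,"az":0},{"x":0,"y":0,"z":10,"ax":0,"ay":0,"az":0},{"x":0,"y":0,"z":0,"ax":0,"ay":0,"az":0},{"x":0,"y":0,"z":0,"ax":0,"ay":0,"az":0}]'

```text
time: 24.72
ee_pos: [0.4477, -0.058, 0.0899]
tcp_rot: [0.0, 0.625, 0.781, 0.0]
ft_force: [-0.1, -0.2, -2.2]
width: 0.335
grip_force: 49.8
```

```bash
python3 -c "
from h import *
ga()"
```

```text
t 24.73 gauge xy mm 58.0 -2.3 z 89.9 [-0.1 -0.2 -2.2] [0.06 0.03 0.05] 0.335 49.8465321958065
```

Position is good. I'll lower it, with a softer last stretch.

send_rows --deltas '[{"x":0,"y":-0.5,"z":12,"ax":0,"ay":0,"az":0},{"x":0,"y":0,"z":8,"ax":0,"ay":0,"az":0},{"x":0,"y":0,"z":6,"ax":0,"ay":0,"az":0},{"x":0,"y":0,"z":5,"ax":0,"ay":0,"az":0},{"x":0,"y":0,"z":3,"ax":0,"ay":0,"az":0},{"x":0,"y":0,"z":0,"ax":0,"ay":0,"az":0},{"x":0,"y":0,"z":0,"ax":0,"ay":0,"az":0}]'

```text
time: 25.6
ee_pos: [0.4469, -0.0581, 0.0555]
tcp_rot: [0.0, 0.625, 0.781, 0.0]
ft_force: [-0.6, 0.3, -0.9]
width: 0.335
grip_force: 49.8
```

```bash
python3 -c "
from h import *
ga()"
```

```text
t 25.6 gauge xy mm 58.1 -1.5 z 55.5 [-0.6  0.3 -0.9] [0.01 0.04 0.08] 0.335 49.84683081507683
```

send_rows --deltas '[{"x":0,"y":0,"z":1.5,"ax":0,"ay":0,"az":0},{"x":0,"y":0,"z":1.2,"ax":0,"ay":0,"az":0},{"x":0,"y":0,"z":0.8,"ax":0,"ay":0,"az":0},{"x":0,"y":0,"z":0,"ax":0,"ay":0,"az":0},{"x":0,"y":0,"z":0,"ax":0,"ay":0,"az":0}]'

```text
time: 26.22
ee_pos: [0.4468, -0.058, 0.0525]
tcp_rot: [0.0, 0.625, 0.781, 0.0]
ft_force: [-1.8, 0.2, 5.8]
width: 0.335
grip_force: 50.6
```

```bash
python3 -c "
from h import *
ga()"
```

```text
t 26.23 gauge xy mm 58.2 -1.4 z 52.5 [-1.8  0.2  5.8] [0.05 0.46 0.  ] 0.335 50.641953349113464
```

On the floor. I'll release, rise and check.

send_rows --deltas '[{"x":0,"y":0,"z":0,"ax":0,"ay":0,"az":0},{"x":0,"y":0,"z":0,"ax":0,"ay":0,"az":0},{"x":0,"y":0,"z":0,"ax":0,"ay":0,"az":0},{"x":0,"y":0,"z":-8,"ax":0,"ay":0,"az":0},{"x":0,"y":0,"z":-30,"ax":0,"ay":0,"az":0},{"x":0,"y":0,"z":-50,"ax":0,"ay":0,"az":0},{"x":0,"y":0,"z":-50,"ax":0,"ay":0,"az":0},{"x":0,"y":0,"z":-10,"ax":0,"ay":0,"az":0},{"x":-25,"y":0,"z":0,"ax":0,"ay":0,"az":0},{"x":-25,"y":0,"z":0,"ax":0,"ay":0,"az":0},{"x":0,"y":0,"z":0,"ax":0,"ay":0,"az":0},{"x":0,"y":0,"z":0,"ax":0,"ay":0,"az":0}]' --hand 44

```text
time: 27.72
ee_pos: [0.457, -0.1063, 0.1991]
tcp_rot: [-0.001, 0.625, 0.781, -0.0]
ft_force: [0.7, 0.1, -0.5]
width: 0.516
grip_force: 0.0
```

Run:
```python
from h import *
d=snap('wrist','w8');ga();plan([.5095,-.3390,.2],102.7)
g=cv2.imread('pics/w8.png',0).astype(int);f=lambda a:' '.join(map(str,a))
print(f(np.median(g[60:190,314:332],axis=1).astype(int)))
print(f(np.median(g[140:152,285:360],axis=0).astype(int)));print(f(np.median(g[90:105,285:360],axis=0).astype(int)))
ex=np.array([-.22,.9755]);ey=np.array([-.9755,-.22]);O=np.array([.4582,-.1151])-.0016*ey
for q in [(.105,0,.05),(.045,0,.05),(.1026,0,.046),(.0746,0,.046),(.0718,0.015,.046),(.0478,-0.015,.046)]: print(q,proj('w8',[*(O+q[0]*ex+q[1]*ey),q[2]]).round(1))
```

```text
t 27.77 gauge xy mm 9.0 -0.8 z 199.3 [ 0.7 -0.4 -0.3] [ 0.02 -0.   -0.04] 0.519 0.0
t 27.77 pos [ 0.457  -0.1061  0.1993] y head 12.71 zaxis [-1.4e-03  7.0e-04 -1.0e+00]
move in present axes mm [-2.387e+02 -1.000e-01 -1.000e+00]
turn rotvec tool [-2.0000e-04 -1.8000e-03 -1.5706e+00]  move after turn mm [   0.  -238.7   -0.7]
232 233 233 233 233 233 234 234 215 169 102 53 41 59 139 220 238 236 235 235 235 235 235 235 234 235 235 235 234 235 234 234 235 235 234 234 234 234 234 234 234 234 234 234 234 234 234 234 234 234 234 234 233 234 233 233 232 232 232 232 233 235 224 154 74 61 109 183 227 235 234 234 233 233 233 233 233 233 233 233 234 233 233 234 234 234 234 234 234 234 234 233 234 234 233 233 233 233 233 233 233 233 233 234 236 226 157 79 58 61 87 146 200 226 230 230 230 230 229 229 229 227 227 227 225 225 224 223 222 222
245 245 244 239 230 224 226 224 192 133 97 134 201 232 234 233 232 232 231 230 231 231 231 231 231 232 232 232 232 232 232 231 232 233 232 233 233 233 234 234 235 235 235 235 235 236 235 235 233 232 234 233 234 234 235 236 236 237 234 196 142 159 195 205 207 206 210 231 242 245 245 245 245 245 244
244 243 239 231 225 225 229 225 191 121 74 128 204 234 235 234 234 234 234 235 234 234 234 235 235 235 235 235 235 234 234 235 234 234 233 234 234 234 234 235 235 235 235 235 235 235 235 234 234 234 233 233 233 233 233 232 232 232 233 233 213 171 167 193 205 207 207 208 227 240 244 244 244 244 244
(0.105, 0, 0.05) [321.2  69.9]
(0.045, 0, 0.05) [321.  171.3]
(0.1026, 0, 0.046) [321.1  74.6]
(0.0746, 0, 0.046) [321.  122.7]
(0.0718, 0.015, 0.046) [297.  127.3]
(0.0478, -0.015, 0.046) [344.4 165.9]
```

Both spacers are in place: the long one at rows 74–123, the short one at rows 126–166, and the jaw face at 171. Back to the handle.

send_rows --deltas '[{"x":0,"y":0,"z":0,"ax":0,"ay":0,"az":-0.1571},{"x":0,"y":0,"z":0,"ax":0,"ay":0,"az":-0.1571},{"x":0,"y":0,"z":0,"ax":0,"ay":0,"az":-0.1571},{"x":0,"y":0,"z":0,"ax":0,"ay":0,"az":-0.1571},{"x":0,"y":0,"z":0,"ax":0,"ay":0,"az":-0.1571},{"x":0,"y":0,"z":0,"ax":0,"ay":0,"az":-0.1571},{"x":0,"y":0,"z":0,"ax":0,"ay":0,"az":-0.1571},{"x":0,"y":0,"z":0,"ax":0,"ay":0,"az":-0.1571},{"x":0,"y":0,"z":0,"ax":0,"ay":0,"az":-0.1571},{"x":0,"y":0,"z":0,"ax":0,"ay":0,"az":-0.1571}]' --hand 30 --force 40

```text
time: 29.02
ee_pos: [0.4573, -0.1059, 0.1996]
tcp_rot: [-0.0, -0.114, 0.994, 0.0]
ft_force: [-0.4, 0.1, 0.0]
width: 0.349
grip_force: 0.0
```

send_rows --deltas '[{"x":0,"y":-40,"z":0,"ax":0,"ay":0,"az":0},{"x":0,"y":-50,"z":0,"ax":0,"ay":0,"az":0},{"x":0,"y":-50,"z":0,"ax":0,"ay":0,"az":0},{"x":0,"y":-50,"z":0,"ax":0,"ay":0,"az":0},{"x":0,"y":-49,"z":0,"ax":0,"ay":0,"az":0},{"x":0,"y":0,"z":40,"ax":0,"ay":0,"az":0},{"x":0,"y":0,"z":40,"ax":0,"ay":0,"az":0},{"x":0,"y":0,"z":0,"ax":0,"ay":0,"az":0},{"x":0,"y":0,"z":0,"ax":0,"ay":0,"az":0}]'

```text
time: 30.15
ee_pos: [0.511, -0.3397, 0.1211]
tcp_rot: [0.001, -0.111, 0.994, -0.0]
ft_force: [0.4, 0.2, 0.3]
width: 0.349
grip_force: 0.0
```

Run:
```python
from h import *
d=snap('wrist','w9');plan([.5103,-.3396,.0455],102.7);rel()
print(proj('w9',[.5103,-.3396,.042]))
g=cv2.imread('pics/w9.png',0).astype(int);print(' '.join(map(str,np.median(g[150:200,270:370],axis=0).astype(int))))
```

```text
t 30.2 pos [ 0.5115 -0.3401  0.122 ] y head 102.75 zaxis [ 0.0028 -0.0018 -1.    ]
move in present axes mm [ 1.3  1.  76.5]
turn rotvec tool [-0.0024  0.0023  0.0008]  move after turn mm [ 1.1  0.8 76.5]
t 30.2 [ 0.2 -0.1  0.1] 0.0 0.349 drawn mm 60.3 lift 75.7
[317.79460196 262.16449584]
147 146 146 146 145 145 144 145 144 144 144 144 144 143 143 143 144 145 144 146 145 144 144 145 142 142 142 142 141 139 138 138 137 136 135 134 136 138 138 138 138 137 138 138 138 137 137 135 136 135 135 134 132 131 131 129 127 125 123 120 119 118 116 115 114 113 115 115 113 113 112 111 111 108 108 107 105 105 105 104 104 102 103 102 102 101 100 100 99 99 100 98 98 98 98 99 100 101 102 102
```

send_rows --deltas '[{"x":0.5,"y":0.5,"z":26,"ax":0,"ay":0,"az":0},{"x":0,"y":0,"z":25,"ax":0,"ay":0,"az":0},{"x":0,"y":0,"z":15,"ax":0,"ay":0,"az":0},{"x":0,"y":0,"z":10,"ax":0,"ay":0,"az":0},{"x":0,"y":0,"z":0,"ax":0,"ay":0,"az":0}]'

```text
time: 30.82
ee_pos: [0.5097, -0.3395, 0.0439]
tcp_rot: [-0.0, -0.111, 0.994, 0.0]
ft_force: [0.1, 0.4, 0.3]
width: 0.351
grip_force: 0.0
```

send_rows --deltas '[{"x":0,"y":0,"z":0,"ax":0,"ay":0,"az":0},{"x":0,"y":0,"z":0,"ax":0,"ay":0,"az":0},{"x":0,"y":0,"z":0,"ax":0,"ay":0,"az":0},{"x":0,"y":0,"z":0,"ax":0,"ay":0,"az":0}]' --hand 5

```text
time: 31.32
ee_pos: [0.5102, -0.3398, 0.0443]
tcp_rot: [0.001, -0.111, 0.994, -0.0]
ft_force: [2.1, 0.4, 1.1]
width: 0.126
grip_force: 39.0
```

```bash
python3 -c "
from h import *
rel()"
```

```text
t 31.325 [2.1 0.4 1.1] 39.02102172374725 0.126 drawn mm 59.6 lift -2.0
```

send_rows --deltas '[{"x":0,"y":-2.5,"z":0,"ax":0,"ay":0,"az":0},{"x":0,"y":-2.5,"z":0,"ax":0,"ay":0,"az":0},{"x":0,"y":0,"z":0,"ax":0,"ay":0,"az":0}]'

```text
time: 31.7
ee_pos: [0.5102, -0.3402, 0.0429]
tcp_rot: [-0.0, -0.112, 0.994, 0.004]
ft_force: [1.0, 11.8, 1.3]
width: 0.125
grip_force: 39.4
```

```bash
python3 -c "
from h import *
rel()"
```

```text
t 31.7 [ 1.  11.8  1.3] 39.35440242290497 0.125 drawn mm 60.0 lift -3.4
```

send_rows --deltas '[{"x":0,"y":-1.5,"z":0,"ax":0,"ay":0,"az":0},{"x":0,"y":0,"z":-4,"ax":0,"ay":0,"az":0},{"x":0,"y":0,"z":-4,"ax":0,"ay":0,"az":0},{"x":0,"y":0,"z":-4,"ax":0,"ay":0,"az":0},{"x":0,"y":0,"z":-5,"ax":0,"ay":0,"az":0},{"x":0,"y":0,"z":0,"ax":0,"ay":0,"az":0}]'

```text
time: 32.45
ee_pos: [0.5104, -0.3413, 0.0593]
tcp_rot: [-0.001, -0.112, 0.994, 0.005]
ft_force: [1.6, 10.8, -2.6]
width: 0.124
grip_force: 39.2
```

```bash
python3 -c "
from h import *
rel()"
```

```text
t 32.45 [ 1.6 10.8 -2.6] 39.22211408615112 0.124 drawn mm 61.2 lift 13.0
```

send_rows --deltas '[{"x":0,"y":1,"z":0,"ax":0,"ay":0,"az":0},{"x":0,"y":1,"z":0,"ax":0,"ay":0,"az":0},{"x":0,"y":1,"z":0,"ax":0,"ay":0,"az":0},{"x":0,"y":1,"z":0,"ax":0,"ay":0,"az":0},{"x":0,"y":1,"z":0,"ax":0,"ay":0,"az":0},{"x":0,"y":0.8,"z":0,"ax":0,"ay":0,"az":0},{"x":0,"y":0.8,"z":0,"ax":0,"ay":0,"az":0},{"x":0,"y":0.8,"z":0,"ax":0,"ay":0,"az":0},{"x":0,"y":0,"z":0,"ax":0,"ay":0,"az":0}]'

```text
time: 33.58
ee_pos: [0.509, -0.3349, 0.0593]
tcp_rot: [-0.0, -0.112, 0.994, 0.004]
ft_force: [2.3, 9.5, -3.8]
width: 0.124
grip_force: 39.2
```

```bash
python3 -c "
from h import *
rel()"
```

```text
t 33.575 [ 2.3  9.5 -3.8] 39.24230217933655 0.124 drawn mm 54.6 lift 13.0
```

send_rows --deltas '[{"x":0,"y":0.7,"z":0,"ax":0,"ay":0,"az":0},{"x":0,"y":0.7,"z":0,"ax":0,"ay":0,"az":0},{"x":0,"y":0.7,"z":0,"ax":0,"ay":0,"az":0},{"x":0,"y":0.7,"z":0,"ax":0,"ay":0,"az":0},{"x":0,"y":0.7,"z":0,"ax":0,"ay":0,"az":0},{"x":0,"y":0,"z":0,"ax":0,"ay":0,"az":0}]'

```text
time: 34.33
ee_pos: [0.5083, -0.332, 0.0595]
tcp_rot: [-0.0, -0.112, 0.994, 0.003]
ft_force: [1.6, 7.8, -2.9]
width: 0.125
grip_force: 39.3
```

```bash
python3 -c "
from h import *
rel()"
```

```text
t 34.325 [ 1.6  7.8 -2.9] 39.25329029560089 0.125 drawn mm 51.7 lift 13.2
```

send_rows --deltas '[{"x":0,"y":0.7,"z":0,"ax":0,"ay":0,"az":0},{"x":0,"y":0.7,"z":0,"ax":0,"ay":0,"az":0},{"x":0,"y":0.7,"z":0,"ax":0,"ay":0,"az":0},{"x":0,"y":0,"z":0,"ax":0,"ay":0,"az":0}]'

```text
time: 34.83
ee_pos: [0.5082, -0.3313, 0.06]
tcp_rot: [-0.0, -0.111, 0.994, 0.002]
ft_force: [2.5, 6.5, -1.8]
width: 0.123
grip_force: 39.3
```

```bash
python3 -c "
from h import *
rel()"
```

```text
t 34.825 [ 2.5  6.5 -1.8] 39.29829776287079 0.123 drawn mm 50.9 lift 13.7
```

send_rows --deltas '[{"x":0,"y":0.8,"z":0,"ax":0,"ay":0,"az":0},{"x":0,"y":0.8,"z":0,"ax":0,"ay":0,"az":0},{"x":0,"y":0,"z":3,"ax":0,"ay":0,"az":0},{"x":0,"y":0,"z":3,"ax":0,"ay":0,"az":0},{"x":0,"y":0,"z":3,"ax":0,"ay":0,"az":0},{"x":0,"y":0,"z":0,"ax":0,"ay":0,"az":0}]'

```text
time: 35.58
ee_pos: [0.5083, -0.3318, 0.0527]
tcp_rot: [0.001, -0.111, 0.994, -0.0]
ft_force: [2.6, 5.5, 3.7]
width: 0.123
grip_force: 39.9
```

```bash
python3 -c "
from h import *
rel()"
```

```text
t 35.575 [2.6 5.5 3.7] 39.88400995731354 0.123 drawn mm 51.4 lift 6.4
```

send_rows --deltas '[{"x":0,"y":0.8,"z":0,"ax":0,"ay":0,"az":0},{"x":0,"y":0.8,"z":-0.5,"ax":0,"ay":0,"az":0},{"x":0,"y":0.6,"z":0,"ax":0,"ay":0,"az":0},{"x":0,"y":0,"z":0,"ax":0,"ay":0,"az":0}]'

```text
time: 36.08
ee_pos: [0.5083, -0.3316, 0.0531]
tcp_rot: [0.001, -0.11, 0.994, -0.002]
ft_force: [3.9, -3.1, 3.2]
width: 0.126
grip_force: 39.8
```

Run:
```python
from h import *
rel(); snap('top','top10'); snap('scene','sc10')
a=cv2.imread('pics/top10.png')[180:280,230:360]; b=cv2.imread('pics/sc10.png')[200:290,255:420]
o=np.zeros((600,800,3),np.uint8); a=cv2.resize(a,(390,300),interpolation=2); o[:300,:390]=a; b=cv2.resize(b,(550,300),interpolation=2); o[300:,:550]=b
cv2.imwrite('pics/m10.png',o)
```

```text
t 36.075 [ 3.9 -3.1  3.2] 39.75962519645691 0.126 drawn mm 51.3 lift 6.8
```

send_rows --deltas '[{"x":0,"y":-0.6,"z":0,"ax":0,"ay":0,"az":0},{"x":0,"y":0,"z":0,"ax":0,"ay":0,"az":0}]'

```text
time: 36.42
ee_pos: [0.5083, -0.3316, 0.053]
tcp_rot: [0.001, -0.11, 0.994, -0.002]
ft_force: [5.3, -3.9, 2.8]
width: 0.121
grip_force: 39.9
```

send_rows --deltas '[{"x":0,"y":0,"z":0,"ax":0,"ay":0,"az":0},{"x":0,"y":0,"z":0,"ax":0,"ay":0,"az":0},{"x":0,"y":0,"z":0,"ax":0,"ay":0,"az":0},{"x":0,"y":0,"z":-10,"ax":0,"ay":0,"az":0},{"x":0,"y":0,"z":-30,"ax":0,"ay":0,"az":0},{"x":0,"y":0,"z":-50,"ax":0,"ay":0,"az":0},{"x":0,"y":0,"z":-50,"ax":0,"ay":0,"az":0},{"x":0,"y":50,"z":0,"ax":0,"ay":0,"az":0},{"x":0,"y":50,"z":0,"ax":0,"ay":0,"az":0},{"x":0,"y":40,"z":0,"ax":0,"ay":0,"az":0},{"x":-50,"y":0,"z":0,"ax":0,"ay":0,"az":0},{"x":0,"y":0,"z":0,"ax":0,"ay":0,"az":0}]' --hand 30

```text
time: 37.92
ee_pos: [0.5275, -0.1812, 0.1927]
tcp_rot: [0.001, -0.112, 0.994, -0.0]
ft_force: [0.9, 1.0, 0.4]
width: 0.353
grip_force: 0.0
```

Run:
```python
from h import *
rel(); ga(); snap('wrist','w11'); snap('top','top11'); snap('scene','sc11')
a=cv2.imread('pics/top11.png')[185:275,230:360]; b=cv2.imread('pics/sc11.png')[205:285,250:410]; c=cv2.imread('pics/w11.png')
o=np.zeros((600,800,3),np.uint8); o[:277,:400]=cv2.resize(a,(400,277),interpolation=2); o[300:,:600]=cv2.resize(b,(600,300),interpolation=2); o[:300,400:]=cv2.resize(c,(400,300))
cv2.imwrite('pics/m11.png',o)
```

```text
t 37.925 [0.9 1.  0.4] 0.0 0.353 drawn mm -91.2 lift 146.4
t 37.92 gauge xy mm -79.7 -53.1 z 192.7 [0.9 1.  0.4] [ 0.05  0.03 -0.05] 0.353 0.0
```

View pics/m11.png

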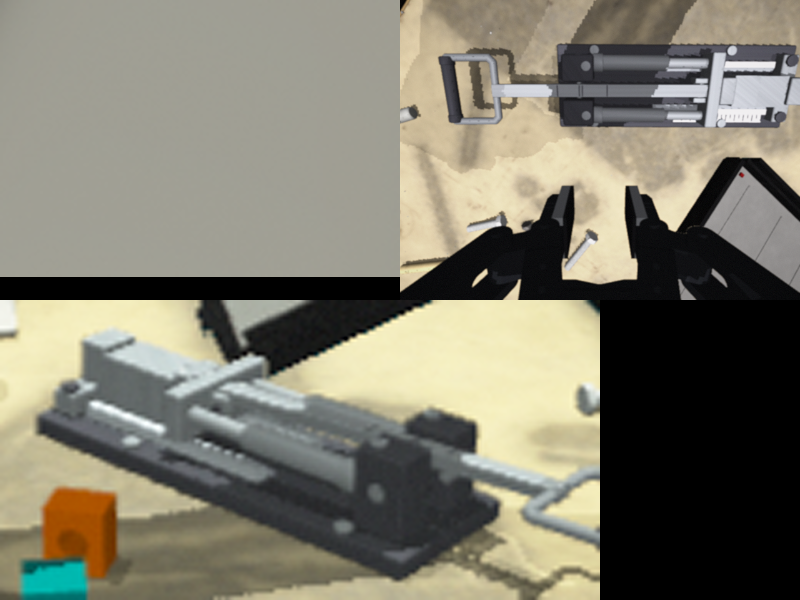

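The picture shows the jaw closed on both spacers, packed between cross plate (718,90) and anvil, with the bar free and the hand clear. I'll go to the earlier vantage point and check numerically that no gaps remain.

```bash
python3 -c "
from h import *
plan([.457,-.1061,.199],12.7)"
```

```text
t 38.08 pos [ 0.5252 -0.1827  0.1927] y head 102.7 zaxis [-1.e-04 -3.e-04 -1.e+00]
move in present axes mm [49.7 89.7 -6.3]
turn rotvec tool [-3.0000e-04  1.0000e-04  1.5707e+00]  move after turn mm [ 89.7 -49.7  -6.3]
```

send_rows --deltas '[{"x":25,"y":45,"z":-3,"ax":0,"ay":0,"az":0},{"x":24.7,"y":44.7,"z":-3.3,"ax":0,"ay":0,"az":0},{"x":0,"y":0,"z":0,"ax":0,"ay":0,"az":0.1571},{"x":0,"y":0,"z":0,"ax":0,"ay":0,"az":0.1571},{"x":0,"y":0,"z":0,"ax":0,"ay":0,"az":0.1571},{"x":0,"y":0,"z":0,"ax":0,"ay":0,"az":0.1571},{"x":0,"y":0,"z":0,"ax":0,"ay":0,"az":0.1571},{"x":0,"y":0,"z":0,"ax":0,"ay":0,"az":0.1571},{"x":0,"y":0,"z":0,"ax":0,"ay":0,"az":0.1571},{"x":0,"y":0,"z":0,"ax":0,"ay":0,"az":0.1571},{"x":0,"y":0,"z":0,"ax":0,"ay":0,"az":0.1571},{"x":0,"y":0,"z":0,"ax":0,"ay":0,"az":0.1571}]'

```text
time: 39.58
ee_pos: [0.4566, -0.1068, 0.1991]
tcp_rot: [0.0, 0.627, 0.779, 0.0]
ft_force: [0.5, -0.1, 0.7]
width: 0.347
grip_force: 0.0
```

send_rows --deltas '[{"x":0,"y":0,"z":0,"ax":0,"ay":0,"az":0},{"x":0,"y":0,"z":0,"ax":0,"ay":0,"az":0}]'

```text
time: 39.83
ee_pos: [0.457, -0.1064, 0.1989]
tcp_rot: [0.0, 0.624, 0.781, 0.0]
ft_force: [0.1, 0.8, 0.5]
width: 0.35
grip_force: 0.0
```

Run:
```python
from h import *
d=snap('wrist','w12');ga()
g=cv2.imread('pics/w12.png',0).astype(int);f=lambda a:' '.join(map(str,a))
for c in (302,312,322,332,340): print(c,f(np.median(g[60:190,c-2:c+3],axis=1).astype(int)))
ex=np.array([-.22,.9755]);ey=np.array([-.9755,-.22]);O=np.array([.4582,-.1151])-.0016*ey
for q in [(.105,0,.05),(.053,0,.05),(.105,0,.046),(.077,0,.046),(.053,0,.046),(.039,0,.05)]: print(q,proj('w12',[*(O+q[0]*ex+q[1]*ey),q[2]]).round(1))
```

```text
t 39.88 gauge xy mm 8.8 -0.8 z 198.8 [ 0.6 -0.2 -0.7] [ 0.02  0.04 -0.04] 0.351 0.0
302 226 226 225 227 228 229 228 211 164 128 168 218 231 231 231 231 232 232 232 232 233 232 233 232 234 234 234 235 235 235 235 234 234 233 234 232 233 233 233 234 235 234 234 234 234 234 234 234 234 234 234 234 233 233 233 232 232 233 231 229 229 229 230 230 230 231 233 234 234 234 234 234 234 233 233 233 232 232 231 231 230 231 231 231 232 232 232 232 231 231 230 230 230 231 232 233 224 170 129 175 215 228 229 228 225 225 224 225 222 222 221 218 211 183 139 117 122 114 104 88 86 104 119 124 124 124 123 122 120 119
312 227 228 228 229 229 231 232 220 179 140 167 206 220 232 234 235 235 234 234 234 234 234 234 235 235 235 235 235 235 234 234 235 234 235 235 235 234 234 234 233 233 233 233 233 233 232 232 232 232 233 233 234 235 235 235 235 235 234 234 234 234 234 233 233 232 232 232 232 232 232 233 233 232 233 232 231 232 231 233 233 232 232 232 233 231 231 231 230 230 232 232 232 233 234 233 234 232 200 155 173 210 225 228 227 227 226 227 226 226 225 224 224 222 223 222 222 222 221 213 176 136 147 14
[... 1090 characters left out ...]
232 231 230 231 229 220 183 146 182 222 234 236 237 236 236 235 235 235 235 235 234 235 235 234 233 233 233 232 232 232 232 232 231 231 231 231 232 233 233 233 233 233 233 233 232 233 232 233 233 235 234 235 235 234 234 234 235 236 237 237 238 237 237 237 235 234 235 234 234 233 233 235 235 236 236 236 236 238 237 237 237 236 236 235 235 235 235 235 235 235 235 235 236 236 238 228 172 136 143 153 154 151 146 148 150 151 150 151 151 146 140 141 143 145 150 150 144 120 117 170 212 231 233 231 230 228 227 227
(0.105, 0, 0.05) [320.9  69.3]
(0.053, 0, 0.05) [320.7 158.1]
(0.105, 0, 0.046) [320.9  69.8]
(0.077, 0, 0.046) [320.8 118.2]
(0.053, 0, 0.046) [320.7 157.4]
(0.039, 0, 0.05) [320.6 180.3]
```

The jaw face is at row 158 (158.1 predicted for a 52 mm opening) and the pack is continuous, with no gaps.

```bash
python3 -c "
from h import *
print(job.hand_in())"
```

```text
the job is handed in; nothing more can be done
None
```

The job is done and handed in at about 40 s: the jaw was hung on the middle tooth, both spacers were set in the trough and the jaw was eased in by hand. The last wrist measurement shows it holding both against the anvil with no visible gaps, at a 52 mm opening; no verdict came back.

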